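# Turn a cover over in a clamshell jig

## Robot

A 6-joint arm with a two-finger parallel gripper is mounted at the origin on a cart in front of the work surface, level with it; the furniture and walls round the work are solid. World frame = base frame: x ahead of the robot, y to its left, z up, the work surface at z = 0. Lengths are in m, angles in rad, forces in N, time in s.
With the tool pointing down it reaches from about 0.25 to 0.8 m from the base axis. Payload 3.9 kg.
Tool frame: the origin (TCP) lies midway between the tips of the shut fingers; the grasp point (between the pads) lies 19 mm behind it; z points along the fingers, y is the direction in which the jaws open and shut (so a half turn about z gives the same grasp; the last joint's range is limited). The gripper opens to 85 mm and grips with 20 to 120 N. Pads are 22 mm wide; open, the fingers measure 114 mm over their backs; the gripper's body (76 mm by 85 mm) begins 54 mm behind the grasp point. The pads swing forward as they close: fully open they stand 13 mm farther back than shut.
Start: joints at [-1.34, 0.26, -0.138, 1.173, 0, 1.571], TCP at [0.12, -0.511, 0.231] pointing down, gripper open.
Joint ranges: [-2.78, 2.78], [-0.83, 1.72], [-1.28, 1.37], [-1.9, 2.12], [-1.57, 1.48], [-3.14, 3.14]. Speed limits (rad/s): [2.57, 2.57, 3.14, 3.14, 3.14, 3.14].

## Interface

Orientations are given as [roll, pitch, yaw] about the fixed x, y, z axes, in that order (R = Rz(yaw) Ry(pitch) Rx(roll)).
In Python, from plant import sensors, grab_frame, camera_params, job, find_in, masks_of, landmark_of gives the robot as it stands.
- The arm moves only by the tool apply_moves, never from a script. Its argument "moves" is a list of rows, each an object of numbers: "rx", "ry", "rz": the turn, a rotation vector about the world's x, y, z in degrees; "dx", "dy", "dz": the shift along the world's x, y, z in mm; "jaw": the gripper command: -1 is shut, 1 is fully open, values between are in proportion. In form: [{"rx": .., "ry": .., "rz": .., "dx": .., "dy": .., "dz": .., "jaw": ..}, ...]. A call has 1 to 8 rows; each row shifts and turns the commanded pose from where the row before left it; what a row does not reach is not made up. A row lasts 1/12 s, in which the tool goes at most 41.7 mm and 7.16 degrees, less where a joint would pass 70% of its speed; a pose out of reach is approached as far as the arm can. A call with a gripper value outside its range is refused whole. The fingers move at their own pace and stop on an object; "squeeze" is the grip in N (left out, the last holds). Time passes only in rows, so rows that do not move let the fingers close. It gives the time, the measured TCP pose, the force and the opening at its end, in the units of the state.
- sensors.sense(): the state, without advancing time (a new reading comes with each control period).
- grab_frame(name): name is "scene" or "top" or "wrist"; returns (picture, depth): 480x640x3 uint8, red, green, blue; 480x640 float32, m along the optical axis (not along the pixel's ray), 0 where there is no reading.
- camera_params(name): a dict with "camera_matrix" (3x3 intrinsics, pixels), "k1" (the pictures are not rectified: a ray, as slopes to the right and down, at radius r is drawn at 1 + k1 r^2 times it, then the intrinsics apply), "R" (3x3) and "t" (3): a world point X has camera coordinates R X + t; the wrist camera has in their place "tool_from_camera" (4x4, takes a point from camera to tool coordinates, whose origin is the TCP and whose axes are the flange's). Camera axes: x right, y down, z forward; pixel columns grow to the right and rows downward; lengths in m; the calibration is good to about 2 mm. A picture is of the moment at which its call begins: read the wrist's pose just before it. camera_params takes no time and is no camera call.
- job.sign_off(): hands the job in, once; it reports no verdict.
Trained networks look in the newest picture that a camera, given by its name, has taken for a name from the list of things; names that differ only in an ending like _2 or _b are one class to them, and where a whole thing is asked for, a point or a joint stands for the part that bears it (a point fixed in the world has none). Each returns a list of dicts, best first, with "p" (0 to 1); they miss things now and then, are a little off and sometimes report something else, mostly with a low value. They report only what shows in the picture. A call takes as long as a camera call. They do not tell look-alikes from the thing itself.
- find_in(camera, name): "position" ([row, column] in pixels, amid what is visible of it).
- masks_of(camera, name): "mask" (480x640 bool, what is visible of it) and "position" ([row, column] in pixels, amid what is visible of it).
- landmark_of(camera, name): "position" ([row, column] in pixels: a listed point, or the origin of a listed thing).
The state is a dict: "t": time; "joint_pos": joint angles; "dq": joint speeds; "joint_efforts": joint torques, N m; "ee_pos": TCP position; "ee_rot": TCP orientation; "ft_force": force on the tool from outside, world axes, zero at the start; "wrist_torque": the same for the moment, N m; "grip_width": finger opening in m.
Only numpy, scipy, OpenCV 4.12 (cv2) and the standard library are available. Lean on these libraries where they do the work, as an engineer would, in place of code of your own. Each camera call takes 0.05 s, during which the arm holds its last target. There are 200 camera calls.

## Task

Seat the aluminium cover, boss up, over both dowels of the open turnover jig's dowel leaf, then close the window leaf right over onto it. Then swing the dowel leaf over by its rod, with the window leaf riding shut against it, until both lie right down flat on the other side, and let go, so that the cover ends up boss down inside the closed jig. Do not disturb the wooden block.

Things in the scene. Friction and masses are not known exactly. Their poses are not given: they have to be found in the camera images.
- cover: aluminium cover: plate 96 (own x) x 60 (own y) x 12 mm, with an oblong boss 40 (x) x 28 (y) mm standing 22 mm above its middle (34 mm in all), and two 10 mm through holes on its x axis, 38 mm either side of the middle. 0.25 kg. Origin: centre of the flat underside; z towards the boss. Starts flat, boss up, left or right of the jig. Alike after a half turn about z. Grip it by the boss.
- jig: turnover jig fixed on the table: dark base plate 150 (own x) x 270 (own y) x 10 mm, and two uprights with one hinge axis along the jig's x, 64 mm above the table, on which two grey window-frame leaves open like a book: dowel leaf A on the left (+y), window leaf B on the right (-y). Origin: on the table under the middle of the hinge; x points roughly away from the robot.
- leaf_a (a joint): angle of dowel leaf A (rad): 0 = flat on the left, working face up (the start); pi/2 = upright; pi = turned right over onto the right-hand side. Slightly stiff hinge (0.15 N m); the leaf, 0.2 kg, may stay or sink if let go at a slant.
- leaf_b (a joint): angle of window leaf B (rad): 0 = flat on the right, working face up; pi = closed over onto leaf A on the left. Starts at 0 to 0.7. Stiff friction hinge (0.42 N m): it stays where it is left. When leaf A is swung over from below a closed B, A pushes B along, shut against it, until both lie flat on the right. Shut: leaf_a + leaf_b = pi.
- hinge (a point): middle of the hinge axis, 64 mm above the table; axes as the jig's. Each leaf is 124 mm along x, reaches 142 mm from the axis and is 12 mm thick; its working face lies 6.5 mm behind the hinge plane, so the faces are 13 mm apart when shut.
- nest_a (a point): centre of leaf A's nest, on its working face, 75 mm from the hinge axis; x along the hinge, z out of the face (up when leaf_a = 0). Two 7 mm dowels, 10 mm high with tapered tips, stand 38 mm either side of it along x. The seated cover has its origin here, its x along this x (either way round). Stop blocks 6.5 mm high stand 51 to 62 mm either side along x.
- nest_b (a point): centre of leaf B's nest, on its working face, 75 mm from the hinge axis; x along the hinge, z out of the face (up when leaf_b = 0). A window 56 (x) x 47 mm in the leaf lets the cover's boss through; low fences and stops leave the plate about 3 mm of play. No dowels here.
- rod_a (a point): middle of leaf A's round steel grip rod, 12 mm thick, parallel to the hinge, sticking out 42 mm from the leaf's near (-x) side; small end collar. 130 mm out from the hinge, 12.5 mm behind the hinge plane (51 mm above the table when flat on the left, 76 mm when turned over), 85 mm from the jig's middle along x. Free all round: pinched from above, it turns between the fingers through the swing.
- rod_b (a point): middle of leaf B's grip rod: the same, but on the leaf's far (+x) side
- edge_a (a point): middle of leaf A's outer edge, in the hinge plane, 142 mm from the hinge axis
- edge_b (a point): middle of leaf B's outer edge, in the hinge plane, 142 mm from the hinge axis; meets edge_a when the leaves are shut
- cover_shoulder (a point): centre of the cover's plate on its boss side (12 mm above the cover's origin along its z); meets nest_b when the cover lies upside down in leaf B
- wood_block: bystander: wooden offcut 60 x 120 x 45 mm, lying on the other side of the jig from the cover; origin at the centre of its underside. To be left alone.
Mind the look-alikes: they are no part of the job. Leave any pink or red look-alike of the cover alone.

How it is judged:
On the way, in this order (a step that is already met when the one before it is completed fails the run):
1. the cover is seated on both dowels of leaf A, boss up, leaf A flat (horizontal distance between cover and nest_a below 0.005 m and z of cover in the frame of nest_a below 0.003 m and angle between the x axis of cover and the x axis of nest_a, either way round below 0.08 rad and angle between cover's own z axis and vertical below 0.06 rad and value of joint leaf_a below 0.08 rad), for 0.2 s.
2. leaf B is closed over the cover, leaf A still flat (value of joint leaf_b above 3.05 rad and value of joint leaf_a below 0.08 rad and horizontal distance between cover and nest_a below 0.005 m), for 0.2 s.
At the end, for the whole second after the job is handed in: both leaves lie flat and shut on the right (leaf_a above 3.04 rad, leaf_b below 0.1 rad), the cover between them boss down (within 0.11 rad of upside down), its shoulder within 9 mm sideways and 4 mm in height of leaf B's nest, at rest and released (value of joint leaf_a above 3.04 rad and value of joint leaf_b below 0.1 rad and angle between cover's own z axis and vertical above 3.03 rad and horizontal distance between cover_shoulder and nest_b below 0.009 m and z of cover_shoulder in the frame of nest_b below 0.004 m and linear speed of cover below 0.02 m/s); the robot touches nothing.
It fails at once if the leaves part (outer edges more than 40 mm apart) while leaf A is raised (value of joint leaf_a above 0.5 rad and distance between edge_a and edge_b above 0.04 m).
It fails at once if the wooden block is moved by more than 30 mm (distance of wood_block from where it was at the start of the episode above 0.03 m).
It also fails if it takes over 72 s, if anything falls off the work surface, if the arm or the gripper's body presses on something with over 40 N, if the wrist force passes 120 N, or if a joint passes its speed limit or range.

## Working session

There is one attempt and no reset: what is moved stays moved. The work goes in short steps, Python scripts to look and compute and a tool call to move; the robot and the scene stay as the last step left them, time stands still between calls to the robot, and variables do not carry over. Pictures are saved under pics/ and viewed, about 8 in all and at most 12, crops included, and the job is handed in when it is done.

Besides the shell and the picture viewer there is one more tool, called after ">>>" by a JSON object that holds its "api" and its "payload". apply_moves: Moves the arm, as the interface text tells. Its arguments: {"type":"object","properties":{"moves":{"type":"array"},"squeeze":{"type":"number"}},"required":["moves"]}

```bash
ls; mkdir -p pics
cat > h.py <<'E'
import numpy as np, cv2
from plant import sensors, grab_frame, camera_params, job, find_in, masks_of, landmark_of
from scipy.spatial.transform import Rotation as Ro
def pose(cam,s=None):
    p=camera_params(cam)
    if cam=="wrist":
        s=s or sensors.sense(); T=np.eye(4)
        T[:3,:3]=Ro.from_euler('xyz',s["ee_rot"]).as_matrix(); T[:3,3]=s["ee_pos"]
        M=T@np.array(p["tool_from_camera"]); R=M[:3,:3].T; return p,R,-R@M[:3,3]
    return p,np.array(p["R"]),np.array(p["t"])
def ray(P,pix):
    p,R,t=P; K=np.array(p["camera_matrix"],float)
    u=cv2.undistortPoints(np.array([[[pix[1],pix[0]]]],float),K,np.array([p["k1"],0,0,0,0.]))[0,0]
    return -R.T@t, R.T@np.array([u[0],u[1],1.0])
def atz(P,pix,z):
    o,d=ray(P,pix); return o+d*(z-o[2])/d[2]
def proj(P,X):
    p,R,t=P
    K=np.array(p["camera_matrix"],float)
    return cv2.projectPoints(np.array(X,float).reshape(-1,1,3),cv2.Rodrigues(R)[0],t,K,np.array([p["k1"],0,0,0,0.]))[0][:,0]
def cloud(P,depth,mask):
    p,R,t=P; r,c=np.nonzero(mask&(depth>0)); K=np.array(p["camera_matrix"],float)
    u=cv2.undistortPoints(np.stack([c,r],1).astype(float)[:,None],K,np.array([p["k1"],0,0,0,0.]))[:,0]
    z=depth[r,c]; X=np.c_[u*z[:,None],z]
    return (X-t)@R
def save(n,im): cv2.imwrite("pics/"+n,im[:,:,::-1])
E
python3 - <<'E'
from h import *
print(sensors.sense())
for c in ("top","scene"):
    im,d=grab_frame(c); save(c+"0.png",im); P=pose(c)
    print(c,"campos",-P[1].T@P[2])
    for n,z in (("cover",0),("hinge",.064),("nest_a",.0575),("nest_b",.06),("rod_a",.051),("rod_b",.06),("edge_a",.064),("wood_block",0),("jig",0)):
        for r in landmark_of(c,n)[:3]: print(n,round(r["p"],2),np.round(r["position"],1),atz(P,r["position"],z).round(4))
E
```

```text
pics
{'t': 0.0, 'joint_pos': array([-1.33998365e+00,  2.60685137e-01, -1.39362449e-01,  1.17271858e+00,
        1.17912596e-05,  1.57080203e+00]), 'dq': array([-0.00138511, -0.00031746, -0.00029776,  0.00068596,  0.0003859 ,
       -0.00050891]), 'joint_efforts': array([ 2.80469438e-03, -4.05680358e+01,  2.53920239e+01,  1.88528403e-02,
        1.65663814e-04,  1.33728787e-05]), 'ee_pos': array([ 0.11995057, -0.51040978,  0.23046684]), 'ee_rot': array([-3.13962282e+00, -1.17800039e-05,  2.30806954e-01]), 'ft_force': array([ 0.25753215, -0.46098561,  0.59934211]), 'wrist_torque': array([ 0.01633889, -0.00392841,  0.002011  ]), 'grip_width': 0.0858932652822806}
top campos [0.4189431  0.08122091 1.07207649]
cover 0.92 [262.5 149.6] [0.4971 0.4947 0.    ]
cover 0.83 [253.1 212.1] [0.5171 0.3423 0.    ]
cover 0.67 [241.6 266.1] [0.5428 0.2098 0.    ]
hinge 0.87 [224.7 373.6] [ 0.57   -0.0483  0.064 ]
nest_a 0.93 [229.8 405.6] [ 0.5574 -0.1237  0.0575]
nest_a 0.56 [220.5 342.4] [0.5824 0.0237 0.0575]
nest_b 0.93 [229.8 405.6] [ 0.5571 -0.1232  0.06  ]
nest_b 0.56 [220.5 342.4] [0.582  0.02
[... 610 characters left out ...]
hinge 0.66 [228. 353.] [ 0.5569 -0.057   0.064 ]
nest_a 0.88 [217.6 370.2] [ 0.5659 -0.1307  0.0575]
nest_a 0.83 [241.  328.3] [0.5626 0.0281 0.0575]
nest_b 0.88 [217.6 370.2] [ 0.564  -0.1288  0.06  ]
nest_b 0.83 [241.  328.3] [0.5607 0.0296 0.06  ]
rod_a 0.96 [191.  373.7] [ 0.6591 -0.2264  0.051 ]
rod_a 0.67 [265.1 323.4] [0.5025 0.0905 0.051 ]
rod_b 0.96 [191.  373.7] [ 0.6512 -0.2185  0.06  ]
rod_b 0.67 [265.1 323.4] [0.496  0.0954 0.06  ]
edge_a 0.86 [205.1 388.5] [ 0.5701 -0.2066  0.064 ]
edge_a 0.67 [242.6 305. ] [0.5916 0.0881 0.064 ]
wood_block 0.79 [221.1 434.2] [ 0.4795 -0.3237  0.    ]
jig 0.58 [244.3 347.4] [ 0.5626 -0.044   0.    ]
jig 0.23 [246.1 304.9] [0.6324 0.0617 0.    ]
```

View pics/top0.png

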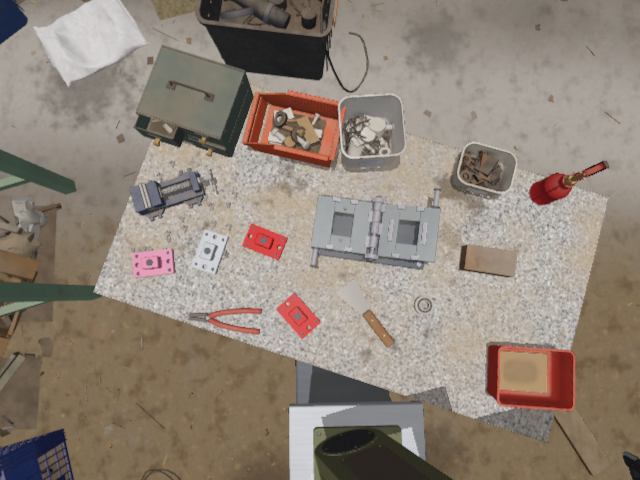

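View pics/scene0.png

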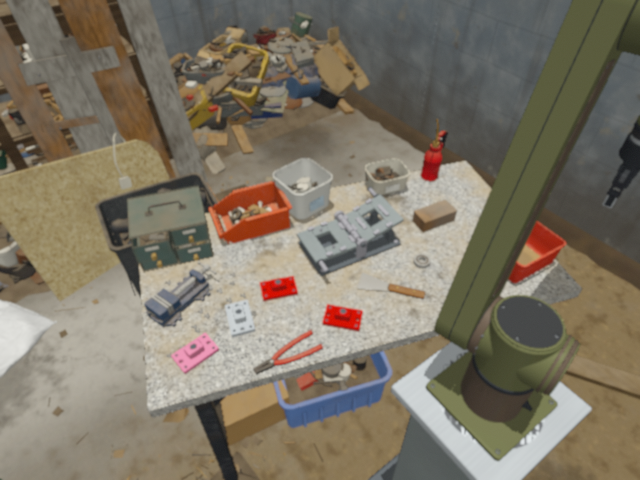

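Top view: the jig is at about (row 230, col 375), with leaf A on the left. The silver cover is at about (252, 209). The red parts (240,265), (315,298) and the pink part (262,153) are look-alikes. The wood block is at (260,488). I'll move over the jig for a wrist view.

>>> {"api": "apply_moves", "payload": {"moves": [{"dx": 24,"dy": 31,"dz": 8},{"dx": 24,"dy": 31,"dz": 8},{"dx": 24,"dy": 31,"dz": 8},{"dx": 24,"dy": 31,"dz": 8},{"dx": 24,"dy": 31,"dz": 8},{"dx": 24,"dy": 31,"dz": 8},{"dx": 24,"dy": 31,"dz": 8},{"dx": 24,"dy": 31,"dz": 8}]}}

```text
$.moves[0]: bad value
```

>>> {"api": "apply_moves", "payload": {"moves": [{"dx": 24,"dy": 31,"dz": 8,"rz": -3},{"dx": 24,"dy": 31,"dz": 8,"rz": -3},{"dx": 24,"dy": 31,"dz": 8,"rz": -3},{"dx": 24,"dy": 31,"dz": 8,"rz": -3},{"dx": 24,"dy": 31,"dz": 8,"rz": -3},{"dx": 24,"dy": 31,"dz": 8,"rz": -3},{"dx": 0,"dy": 31,"dz": 8,"rz": -3},{"dx": 0,"dy": 31,"dz": 8,"rz": -2}]}}

```text
$.moves[0]: bad value
```

```bash
cat >> h.py <<'E'
def look(c,names,fn=None):
    s=sensors.sense(); im,d=grab_frame(c); P=pose(c,s)
    if fn: save(fn,im)
    for n,z in names:
        for r in landmark_of(c,n)[:3]: print(n,round(r["p"],2),np.round(r["position"],1),atz(P,r["position"],z).round(4))
    return s,im,d,P
E
python3 - <<'E'
from h import *
s,im,d,P=look("wrist",(("cover",0),("hinge",.064),("nest_a",.0575),("nest_b",.06),("rod_a",.051),("rod_b",.06),("edge_a",.064),("edge_b",.064)),"w1.png")
print(s["t"],s["ee_pos"],s["ee_rot"],s["joint_pos"]); print(camera_params("wrist")["tool_from_camera"])
E
```

```text
1.0 [ 0.12010209 -0.51105237  0.23131561] [-3.14157435e+00 -3.09164830e-05  2.30811802e-01] [-1.33999436e+00  2.59979893e-01 -1.38098042e-01  1.17273670e+00
  3.09163029e-05  1.57078649e+00]
[[-7.35323891e-04 -9.61768610e-01 -2.73862373e-01  6.91577636e-02]
 [ 9.99999686e-01 -7.88399808e-04  8.37447196e-05 -2.59061217e-04]
 [-2.96456085e-04 -2.73862225e-01  9.61768888e-01 -1.42750319e-01]
 [ 0.00000000e+00  0.00000000e+00  0.00000000e+00  1.00000000e+00]]
```

View pics/w1.png

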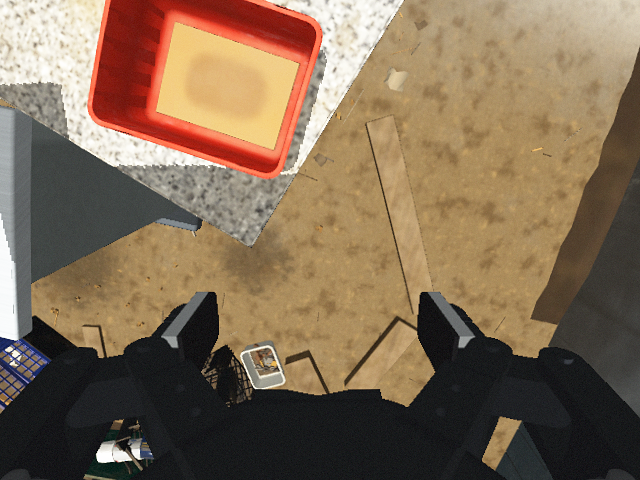

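The move was refused because every key is required; the wrist picture shows only the start spot (red bin at 85,200).

>>> {"api": "apply_moves", "payload": {"moves": [{"dx": 24,"dy": 31,"dz": 8,"rx": 0,"ry": 0,"rz": 0,"jaw": 1},{"dx": 24,"dy": 31,"dz": 8,"rx": 0,"ry": 0,"rz": 0,"jaw": 1},{"dx": 24,"dy": 31,"dz": 8,"rx": 0,"ry": 0,"rz": 0,"jaw": 1},{"dx": 24,"dy": 31,"dz": 8,"rx": 0,"ry": 0,"rz": 0,"jaw": 1},{"dx": 24,"dy": 31,"dz": 8,"rx": 0,"ry": 0,"rz": 0,"jaw": 1},{"dx": 24,"dy": 31,"dz": 8,"rx": 0,"ry": 0,"rz": 0,"jaw": 1},{"dx": 24,"dy": 31,"dz": 8,"rx": 0,"ry": 0,"rz": 0,"jaw": 1},{"dx": 24,"dy": 31,"dz": 8,"rx": 0,"ry": 0,"rz": 0,"jaw": 1}]}}

```text
t: 2.12
ee_pos: [0.3128, -0.2615, 0.296]
ee_rot: [3.141, -0.001, 0.23]
ft_force: [0.2, -0.5, -0.1]
grip_width: 0.0853
```

>>> {"api": "apply_moves", "payload": {"moves": [{"dx": 24,"dy": 31,"dz": 8,"rx": 0,"ry": 0,"rz": -3,"jaw": 1},{"dx": 24,"dy": 31,"dz": 8,"rx": 0,"ry": 0,"rz": -3,"jaw": 1},{"dx": 24,"dy": 31,"dz": 8,"rx": 0,"ry": 0,"rz": -3,"jaw": 1},{"dx": 24,"dy": 31,"dz": 8,"rx": 0,"ry": 0,"rz": -3,"jaw": 1},{"dx": 24,"dy": 31,"dz": 8,"rx": 0,"ry": 0,"rz": -3,"jaw": 1},{"dx": 24,"dy": 31,"dz": 8,"rx": 0,"ry": 0,"rz": -3,"jaw": 1},{"dx": 24,"dy": 31,"dz": 8,"rx": 0,"ry": 0,"rz": -3,"jaw": 1},{"dx": 0,"dy": 0,"dz": 0,"rx": 0,"ry": 0,"rz": -2,"jaw": 1}]}}

```text
t: 2.78
ee_pos: [0.4822, -0.0603, 0.352]
ee_rot: [-3.122, -0.004, -0.135]
ft_force: [1.3, 0.5, -0.1]
grip_width: 0.0852
```

Run:
```python
from h import *
s,im,d,P=look("wrist",(("hinge",.064),("nest_a",.0575),("nest_b",.06),("rod_a",.051),("rod_b",.06),("edge_a",.064),("edge_b",.064)),"w2.png")
print(s["t"],s["ee_pos"],s["ee_rot"],s["joint_pos"])
# leaf face heights sampled along cloud
C=cloud(P,d,np.ones(d.shape,bool)); np.save("c2.npy",C)
```

```text
hinge 0.81 [136.7 308. ] [ 0.5602 -0.0534  0.064 ]
rod_a 0.97 [200.6 205.9] [0.4981 0.0944 0.051 ]
rod_a 0.97 [ 59.7 423.3] [ 0.6318 -0.2034  0.051 ]
rod_a 0.34 [133.  190.2] [0.5865 0.0958 0.051 ]
rod_b 0.97 [200.6 205.9] [0.4991 0.091  0.06  ]
rod_b 0.97 [ 59.7 423.3] [ 0.6301 -0.2007  0.06  ]
rod_b 0.34 [133.  190.2] [0.5857 0.0924 0.06  ]
edge_a 0.91 [134.  195.1] [0.5833 0.085  0.064 ]
edge_a 0.73 [141.1 427.3] [ 0.5359 -0.1983  0.064 ]
edge_a 0.37 [165.4 500.6] [ 0.495  -0.2892  0.064 ]
edge_b 0.91 [134.  195.1] [0.5833 0.085  0.064 ]
edge_b 0.73 [141.1 427.3] [ 0.5359 -0.1983  0.064 ]
edge_b 0.37 [165.4 500.6] [ 0.495  -0.2892  0.064 ]
2.7833 [ 0.48220961 -0.06030579  0.35204435] [-3.12231803 -0.00417644 -0.13452969] [-0.13712994  0.16614335  0.05055859  1.45108526  0.01928542  3.13899194]
```

View pics/w2.png

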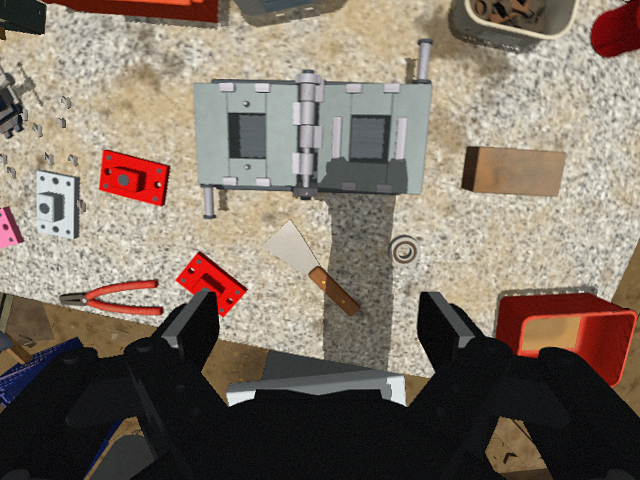

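Wrist view: leaf A (left) shows its dowels at (103,246) and (166,247), and the leaf A rod is at (200,206). The leaf B rod is at (60,423). I'm moving closer over nest A and settling for an accurate fix.

>>> {"api": "apply_moves", "payload": {"moves": [{"dx": 20,"dy": 27,"dz": -15,"rx": 0,"ry": 0,"rz": 6,"jaw": 1},{"dx": 20,"dy": 27,"dz": -15,"rx": 0,"ry": 0,"rz": 6,"jaw": 1},{"dx": 10,"dy": 20,"dz": -15,"rx": 0,"ry": 0,"rz": 6,"jaw": 1},{"dx": 0,"dy": 0,"dz": -10,"rx": 0,"ry": 0,"rz": 0,"jaw": 1},{"dx": 0,"dy": 0,"dz": 0,"rx": 0,"ry": 0,"rz": 0,"jaw": 1},{"dx": 0,"dy": 0,"dz": 0,"rx": 0,"ry": 0,"rz": 0,"jaw": 1}]}}

```text
t: 3.68
ee_pos: [0.5267, 0.0087, 0.296]
ee_rot: [-3.125, 0.002, 0.169]
ft_force: [-0.4, -0.1, -0.0]
grip_width: 0.0854
```

Run:
```python
from h import *
s,im,d,P=look("wrist",(("hinge",.064),("nest_a",.0575),("nest_b",.06),("rod_a",.051),("rod_b",.06),("edge_a",.064),("edge_b",.064)),"w3.png")
print(s["t"],s["ee_pos"],s["ee_rot"],s["joint_pos"])
C=cloud(P,d,np.ones(d.shape,bool)); np.save("c3.npy",C)
np.savez("w3.npz",d=d,R=P[1],t=P[2])
for y in np.arange(-0.24,0.11,0.02):
    m=(abs(C[:,1]-y)<.005)&(abs(C[:,0]-0.60)<.006)
    print(round(y,2), m.sum(), C[m,2].mean().round(4) if m.any() else None)
```

```text
hinge 0.6 [187.2 376.6] [ 0.557  -0.0482  0.064 ]
rod_a 0.79 [150.6 528.7] [ 0.6265 -0.2117  0.051 ]
rod_a 0.67 [215.4 244.8] [0.4971 0.0948 0.051 ]
rod_b 0.79 [150.6 528.7] [ 0.6257 -0.2063  0.06  ]
rod_b 0.67 [215.4 244.8] [0.4994 0.0931 0.06  ]
edge_a 0.92 [230.2 508.8] [ 0.5353 -0.2099  0.064 ]
edge_a 0.57 [139.5 258.7] [0.5858 0.0868 0.064 ]
edge_b 0.92 [230.2 508.8] [ 0.5353 -0.2099  0.064 ]
edge_b 0.57 [139.5 258.7] [0.5858 0.0868 0.064 ]
3.6833 [0.52674264 0.00873773 0.29595967] [-3.12539057e+00  1.84014209e-03  1.68586326e-01] [0.00704144 0.24822691 0.01352947 1.34052127 0.01569514 2.98002797]
-0.24 0 None
-0.22 6 0.0004
-0.2 5 0.0955
-0.18 141 0.0916
-0.16 83 0.0902
-0.14 141 0.081
-0.12 113 0.076
-0.1 122 0.0695
-0.08 123 0.0574
-0.06 107 0.0665
-0.04 103 0.0589
-0.02 102 0.0577
-0.0 108 0.0481
0.02 96 0.0353
0.04 106 0.0269
0.06 107 0.0577
0.08 107 0.0577
0.1 67 0.0001
```

View pics/w3.png

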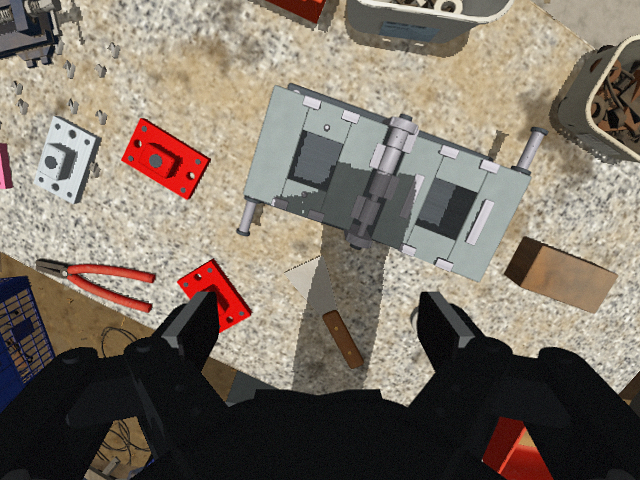

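Wrist close view: leaf A has a dowel at (127,327), rod A is at (215,245), and rod B is at (150,530). Leaf B is tilted up by about 0.3 rad. The silver cover is at (158,67). Next I fit leaf A and the cover by depth.

```bash
cat >> h.py <<'E'
def rectfit(X,lo,hi):
    # minimal-area rect on plan raster of points
    r=cv2.minAreaRect((X[:,:2]*1000).astype(np.float32)); return r
def ext(X,yaw,q=0.5):
    c,s_=np.cos(yaw),np.sin(yaw); u=X[:,:2]@np.array([[c,-s_],[s_,c]])
    return np.percentile(u,[q,100-q],axis=0)
E
python3 - <<'E'
from h import *
C=np.load("c3.npy")
A=C[(C[:,2]>.054)&(C[:,2]<.061)&(C[:,1]>-.03)&(C[:,1]<.13)&(C[:,0]>.45)&(C[:,0]<.68)]
best=None
def sharp(X,yaw):
    e=ext(X,yaw,.5); return (e[1]-e[0])
res=[]
for yw in np.radians(np.arange(-16,-3,.25)):
    w=sharp(A,yw); res.append((w[0]*w[1],np.degrees(yw),w))
res.sort(key=lambda r:r[0]); print(res[:3])
yw=np.radians(res[0][1]); e=ext(A,yw); print(e, "z",np.median(A[:,2]))
c,s=np.cos(yw),np.sin(yw); R=np.array([[c,-s],[s,c]])
xm=e[:,0].mean(); print("jig x mid",xm,"width",e[1,0]-e[0,0]); hy=e[1,1]-.142
print("hinge",R@[xm,hy],"nest_a",R@[xm,hy+.075],"rod_a",R@[xm-.085,hy+.13])
# leaf B
U=C[:,:2]@R; m=(abs(U[:,0]-xm)<.055)&(U[:,1]<hy-.02)&(U[:,1]>hy-.15)&(C[:,2]>.045)
b=np.c_[U[m,1]-hy,C[m,2]-.064]; import collections
for th in np.arange(0,.7,.02):
    n=b@[np.sin(th),np.cos(th)]; print(round(th,2),(abs(n+.0065)<.0012).sum(),end='; ')
# cover
m=(C[:,2]>.008)&(C[:,2]<.04)&(abs(C[:,0]-.517)<.09)&(abs(C[:,1]-.342)<.075); V=C[m]
print("\ncover",len(V),np.median(V[:,2]),cv2.minAreaRect((V[:,:2]*1000).astype(np.float32)))
V2=V[V[:,2]>.03]; print("boss",len(V2),V2.mean(0),cv2.minAreaRect((V2[:,:2]*1000).astype(np.float32)))
E
```

```text
[(np.float64(0.020136427194712016), np.float64(-3.25), array([0.16169474, 0.1245336 ])), (np.float64(0.020150800236090075), np.float64(-3.7499999999999996), array([0.16187676, 0.12448235])), (np.float64(0.0201577492898692), np.float64(-3.5), array([0.16178593, 0.12459519]))]
[[0.47380496 0.0016576 ]
 [0.63549969 0.12619119]] z 0.05762691490032821
jig x mid 0.5546523251479991 width 0.16169473637073017
hinge [ 0.55286402 -0.04722817] nest_a [0.55711598 0.02765121] rod_a [0.47537079 0.08738164]
0.0 0; 0.02 0; 0.04 3; 0.06 11; 0.08 16; 0.1 19; 0.12 44; 0.14 91; 0.16 191; 0.18 391; 0.2 742; 0.22 1389; 0.24 2692; 0.26 5188; 0.28 3723; 0.3 1666; 0.32 1191; 0.34 523; 0.36 359; 0.38 358; 0.4 427; 0.42 370; 0.44 254; 0.46 113; 0.48 35; 0.5 8; 0.52 3; 0.54 1; 0.56 0; 0.58 0; 0.6 0; 0.62 0; 0.64 0; 0.66 0; 0.68 0; 
cover 3311 0.012501698675575055 ((513.0194091796875, 328.305908203125), (100.21520233154297, 98.06771850585938), 70.45594024658203)
boss 702 [0.51986631 0.34405137 0.03375396] ((519.4470825195312, 345.07965087890625), (28.280073165893555, 40.21538543701172), 70.88359832763672)
```

```bash
cat >> h.py <<'E'
def leaf_a(C):
    A=C[(C[:,2]>.054)&(C[:,2]<.0665)&(C[:,1]>-.04)&(C[:,1]<.14)&(C[:,0]>.45)&(C[:,0]<.7)]
    g=np.zeros((300,300),np.uint8); i=((A[:,:2]-[.45,-.06])*1000).round().astype(int); g[i[:,0],i[:,1]]=255
    g=cv2.morphologyEx(g,cv2.MORPH_CLOSE,np.ones((5,5))); g=cv2.morphologyEx(g,cv2.MORPH_OPEN,np.ones((15,15)))
    r,c=np.nonzero(g); B=np.c_[r,c]/1000+[.45,-.06]
    yw=np.radians(-9.6)
    for _ in range(4):  # robust edge lines: outer edge and both sides
        c_,s_=np.cos(yw),np.sin(yw); R=np.array([[c_,-s_],[s_,c_]]); u=B@R
        x0,x1=np.percentile(u[:,0],[1,99]); ks=np.arange(x0+.01,x1-.01,.001)
        top=np.array([u[abs(u[:,0]-k)<.001,1].max() for k in ks]); p=np.polyfit(ks,top,1)
        yo=np.median(top); kk=np.arange(yo-.1,yo-.01,.001)
        hi=np.array([u[abs(u[:,1]-k)<.001,0].max() for k in kk]); lo=np.array([u[abs(u[:,1]-k)<.001,0].min() for k in kk])
        q1,q2=np.polyfit(kk,hi,1),np.polyfit(kk,lo,1)
        yw+=np.arctan(np.median([p[0],-q1[0],-q2[0]]))
    xm=(np.median(hi)+np.median(lo))/2; hy=yo-.142
    print("yaw",np.degrees(yw),"slopes",p[0],q1[0],q2[0],"width",np.median(hi)-np.median(lo))
    return yw,R,xm,hy
def jigpts(C):
    yw,R,xm,hy=leaf_a(C)
    for n,a in (("hinge",(0,0)),("nest_a",(0,.075)),("dowel+",(.038,.075)),("dowel-",(-.038,.075)),("rod_a",(-.085,.13)),("rod_b0",(.085,-.13)),("nest_b0",(0,-.075))):
        print(n,(R@[xm+a[0],hy+a[1]]).round(4))
    return yw,R,xm,hy
E
python3 - <<'E'
from h import *
yw,R,xm,hy=jigpts(np.load("c3.npy"))
im=cv2.imread("pics/w3.png"); z=np.load("w3.npz"); P=(camera_params("wrist"),z["R"],z["t"])
h=R@[xm,hy]
X=[[*(R@[xm+a,hy+b]),zz] for a,b,zz in ((.038,.075,.0675),(-.038,.075,.0675),(-.085,.13,.051),(0,0,.064),(.062,.142,.0575),(-.062,.142,.0575))]
print(proj(P,X).round(1))
E
```

```text
yaw -9.006396986279352 slopes -0.018010880275652365 0.0006536281504170404 -0.023956905447009395 width 0.12316105957761603
hinge [ 0.5611 -0.0509]
nest_a [0.5727 0.0232]
dowel+ [0.6103 0.0173]
dowel- [0.5352 0.0291]
rod_a [0.4974 0.0908]
rod_b0 [ 0.6247 -0.1925]
nest_b0 [ 0.5494 -0.125 ]
[[326.6 127. ]
 [304.2 195.1]
 [248.2 215.7]
 [379.7 183.9]
 [273.6  84. ]
 [242.3 194.9]]
```

>>> {"api": "apply_moves", "payload": {"moves": [{"dx": 0,"dy": 0,"dz": 0,"rx": -0.9,"ry": -0.26,"rz": 0,"jaw": 1},{"dx": -1,"dy": 34,"dz": -8,"rx": 0,"ry": 0,"rz": 7,"jaw": 1},{"dx": -1,"dy": 34,"dz": -8,"rx": 0,"ry": 0,"rz": 7,"jaw": 1},{"dx": -1,"dy": 34,"dz": -8,"rx": 0,"ry": 0,"rz": 7,"jaw": 1},{"dx": -1,"dy": 34,"dz": -8,"rx": 0,"ry": 0,"rz": 7,"jaw": 1},{"dx": -1,"dy": 34,"dz": -8,"rx": 0,"ry": 0,"rz": 7,"jaw": 1},{"dx": -1,"dy": 34,"dz": -8,"rx": 0,"ry": 0,"rz": 7,"jaw": 1},{"dx": -1,"dy": 34,"dz": -8,"rx": 0,"ry": 0,"rz": 7,"jaw": 1}]}}

```text
t: 4.75
ee_pos: [0.5202, 0.2488, 0.2401]
ee_rot: [3.141, -0.002, 1.031]
ft_force: [0.8, -0.2, 0.3]
grip_width: 0.0856
```

>>> {"api": "apply_moves", "payload": {"moves": [{"dx": 0,"dy": 33,"dz": -11,"rx": 0,"ry": 0,"rz": 7,"jaw": 1},{"dx": 0,"dy": 33,"dz": -11,"rx": 0,"ry": 0,"rz": 7,"jaw": 1},{"dx": 0,"dy": 33,"dz": -11,"rx": 0,"ry": 0,"rz": 7,"jaw": 1},{"dx": 0,"dy": 0,"dz": -11,"rx": 0,"ry": 0,"rz": 7,"jaw": 1},{"dx": 0,"dy": 0,"dz": -11,"rx": 0,"ry": 0,"rz": 7,"jaw": 1},{"dx": 0,"dy": 0,"dz": -11,"rx": 0,"ry": 0,"rz": 7,"jaw": 1},{"dx": 0,"dy": 0,"dz": -11,"rx": 0,"ry": 0,"rz": 7,"jaw": 1},{"dx": 0,"dy": 0,"dz": -11,"rx": 0,"ry": 0,"rz": 7,"jaw": 1}]}}

```text
t: 5.42
ee_pos: [0.5204, 0.3464, 0.1517]
ee_rot: [3.141, -0.001, 2.008]
ft_force: [0.9, 0.2, 0.8]
grip_width: 0.0853
```

>>> {"api": "apply_moves", "payload": {"moves": [{"dx": 0,"dy": 0,"dz": 0,"rx": 0,"ry": 0,"rz": 7,"jaw": 1},{"dx": 0,"dy": 0,"dz": 0,"rx": 0,"ry": 0,"rz": 7,"jaw": 1},{"dx": 0,"dy": 0,"dz": 0,"rx": 0,"ry": 0,"rz": 7,"jaw": 1},{"dx": 0,"dy": 0,"dz": 0,"rx": 0,"ry": 0,"rz": 7,"jaw": 1},{"dx": 0,"dy": 0,"dz": 0,"rx": 0,"ry": 0,"rz": 7,"jaw": 1},{"dx": 0,"dy": 0,"dz": 0,"rx": 0,"ry": 0,"rz": 7,"jaw": 1},{"dx": 0,"dy": 0,"dz": 0,"rx": 0,"ry": 0,"rz": 4,"jaw": 1},{"dx": 0,"dy": 0,"dz": 0,"rx": 0,"ry": 0,"rz": 0,"jaw": 1}]}}

```text
t: 6.08
ee_pos: [0.5205, 0.3462, 0.1523]
ee_rot: [-3.141, -0.001, 2.806]
ft_force: [0.0, -0.2, 0.7]
grip_width: 0.0855
```

```bash
cat >> h.py <<'E'
def boss(C,x,y,zlo=.03,zhi=.037):
    V=C[(C[:,2]>zlo)&(C[:,2]<zhi)&(abs(C[:,0]-x)<.045)&(abs(C[:,1]-y)<.045)]
    r=cv2.minAreaRect((V[:,:2]*1000).astype(np.float32)); print("boss",len(V),np.median(V[:,2]),r)
E
python3 - <<'E'
from h import *
s,im,d,P=look("wrist",(("cover",0),),"w4.png")
print(s["t"],s["ee_pos"],s["ee_rot"],s["joint_pos"])
C=cloud(P,d,np.ones(d.shape,bool)); boss(C,.5195,.3445)
V=C[(C[:,2]>.009)&(C[:,2]<.037)&(abs(C[:,0]-.5195)<.07)&(abs(C[:,1]-.3445)<.055)]
print(cv2.minAreaRect((V[:,:2]*1000).astype(np.float32)))
E
```

```text
cover 0.91 [290.3 193.1] [0.5437 0.2118 0.    ]
cover 0.89 [145.7 461.6] [0.4972 0.4844 0.    ]
cover 0.78 [132.8  26.7] [0.3592 0.1321 0.    ]
6.0833 [0.52051286 0.34622201 0.15231836] [-3.14145585e+00 -1.25675957e-03  2.80594778e+00] [ 5.86484774e-01  4.70731527e-01 -2.45802342e-02  1.07635282e+00
  9.18851692e-04  9.22129161e-01]
boss 1669 0.03388232469065635 ((518.7017211914062, 346.44561767578125), (27.76485252380371, 39.84778594970703), 69.9345932006836)
((519.0834350585938, 345.9140319824219), (60.18116760253906, 96.91104125976562), 70.82013702392578)
```

>>> {"api": "apply_moves", "payload": {"moves": [{"dx": -1.6,"dy": 0,"dz": -30,"rx": 0,"ry": 0,"rz": 0,"jaw": 1},{"dx": 0,"dy": 0,"dz": -36,"rx": 0,"ry": 0,"rz": 0,"jaw": 1},{"dx": 0,"dy": 0,"dz": -36,"rx": 0,"ry": 0,"rz": 0,"jaw": 1},{"dx": 0,"dy": 0,"dz": -26,"rx": 0,"ry": 0,"rz": 0,"jaw": 0},{"dx": 0,"dy": 0,"dz": -10,"rx": 0,"ry": 0,"rz": 0,"jaw": 0},{"dx": 0,"dy": 0,"dz": 0,"rx": 0,"ry": 0,"rz": 0,"jaw": 0},{"dx": 0,"dy": 0,"dz": 0,"rx": 0,"ry": 0,"rz": 0,"jaw": -1},{"dx": 0,"dy": 0,"dz": 0,"rx": 0,"ry": 0,"rz": 0,"jaw": -1}], "squeeze": 50}}

```text
t: 6.85
ee_pos: [0.5205, 0.3471, 0.0165]
ee_rot: [3.139, 0.001, 2.804]
ft_force: [0.5, -0.2, 0.9]
grip_width: 0.0267
```

>>> {"api": "apply_moves", "payload": {"moves": [{"dx": 0,"dy": 0,"dz": 0,"rx": 0,"ry": 0,"rz": 0,"jaw": -1},{"dx": 0,"dy": 0,"dz": 0,"rx": 0,"ry": 0,"rz": 0,"jaw": -1},{"dx": 0,"dy": 0,"dz": 0,"rx": 0,"ry": 0,"rz": 0,"jaw": -1},{"dx": 0,"dy": 0,"dz": 0,"rx": 0,"ry": 0,"rz": 0,"jaw": -1}]}}

```text
t: 7.18
ee_pos: [0.5205, 0.3471, 0.0164]
ee_rot: [3.138, 0.001, 2.805]
ft_force: [-0.1, 0.4, 6.5]
grip_width: 0.0268
```

>>> {"api": "apply_moves", "payload": {"moves": [{"dx": 0,"dy": 0,"dz": 15,"rx": 0,"ry": 0,"rz": 0,"jaw": -1},{"dx": 0,"dy": 0,"dz": 25,"rx": 0,"ry": 0,"rz": 0,"jaw": -1},{"dx": 10,"dy": -15,"dz": 30,"rx": 0,"ry": 0,"rz": 0,"jaw": -1},{"dx": 11,"dy": -28,"dz": 25,"rx": 0,"ry": 0,"rz": 1,"jaw": -1},{"dx": 11,"dy": -28,"dz": 25,"rx": 0,"ry": 0,"rz": 1,"jaw": -1},{"dx": 11,"dy": -28,"dz": 25,"rx": 0,"ry": 0,"rz": 1,"jaw": -1},{"dx": 11,"dy": -28,"dz": 20,"rx": 0,"ry": 0,"rz": 1,"jaw": -1},{"dx": 11,"dy": -28,"dz": 20,"rx": 0,"ry": 0,"rz": 1,"jaw": -1}]}}

```text
t: 7.85
ee_pos: [0.584, 0.1897, 0.2007]
ee_rot: [3.141, -0.001, 2.893]
ft_force: [0.0, -0.0, -2.1]
grip_width: 0.0267
```

>>> {"api": "apply_moves", "payload": {"moves": [{"dx": 11,"dy": -30,"dz": 0,"rx": 0,"ry": 0,"rz": 1,"jaw": -1},{"dx": 11,"dy": -30,"dz": 0,"rx": 0,"ry": 0,"rz": 1,"jaw": -1},{"dx": 11,"dy": -30,"dz": 0,"rx": 0,"ry": 0,"rz": 1,"jaw": -1},{"dx": 11,"dy": -30,"dz": 0,"rx": 0,"ry": 0,"rz": 1,"jaw": -1},{"dx": 11,"dy": -30,"dz": 0,"rx": 0,"ry": 0,"rz": 1,"jaw": -1},{"dx": 11,"dy": -30,"dz": 0,"rx": 0,"ry": 0,"rz": 0,"jaw": -1},{"dx": 11,"dy": 0,"dz": 0,"rx": 0,"ry": 0,"rz": 0,"jaw": -1},{"dx": 0,"dy": 0,"dz": 0,"rx": 0,"ry": 0,"rz": 0,"jaw": -1}]}}

```text
t: 8.52
ee_pos: [0.6625, 0.0089, 0.1987]
ee_rot: [3.141, -0.001, 2.976]
ft_force: [0.8, 0.1, -1.5]
grip_width: 0.0267
```

>>> {"api": "apply_moves", "payload": {"moves": [{"dx": 0,"dy": 0,"dz": 0,"rx": 0,"ry": 0,"rz": 0,"jaw": -1},{"dx": 0,"dy": 0,"dz": 0,"rx": 0,"ry": 0,"rz": 0,"jaw": -1}]}}

```text
t: 8.68
ee_pos: [0.66, 0.0118, 0.199]
ee_rot: [3.141, -0.003, 2.98]
ft_force: [-0.1, 0.0, -2.3]
grip_width: 0.0269
```

Run:
```python
from h import *
s,im,d,P=look("wrist",(("nest_a",.0575),("cover",.2),("rod_a",.051)),"w5.png")
print(s["t"],s["ee_pos"],s["ee_rot"],s["joint_pos"],s["grip_width"])
C=cloud(P,d,np.ones(d.shape,bool)); np.save("c5.npy",C); np.savez("w5.npz",d=d,R=P[1],t=P[2])
jigpts(C)
```

```text
cover 0.87 [283.8 319.4] [0.6529 0.0139 0.2   ]
cover 0.6 [ 59.  506.2] [0.5715 0.1013 0.2   ]
cover 0.27 [232.4  62.6] [ 0.6104 -0.0961  0.2   ]
rod_a 0.89 [  3.5 385.6] [0.4963 0.0915 0.051 ]
rod_a 0.75 [230.7  66. ] [ 0.6284 -0.2173  0.051 ]
8.6833 [0.6600157  0.01177936 0.19897543] [ 3.14148123 -0.00335186  2.98007931] [1.75023015e-02 5.11736853e-01 1.69366372e-01 1.23170431e+00
 7.06479969e-04 1.79014677e-01] 0.0268582880317944
yaw -9.297771303017086 slopes -0.00142522034343966 9.471837833981935e-05 -0.04709922624353909 width 0.11578711911425399
hinge [ 0.5572 -0.0501]
nest_a [0.5693 0.024 ]
dowel+ [0.6068 0.0178]
dowel- [0.5318 0.0301]
rod_a [0.4943 0.092 ]
rod_b0 [ 0.6201 -0.1921]
nest_b0 [ 0.5451 -0.1241]
```

View pics/w5.png

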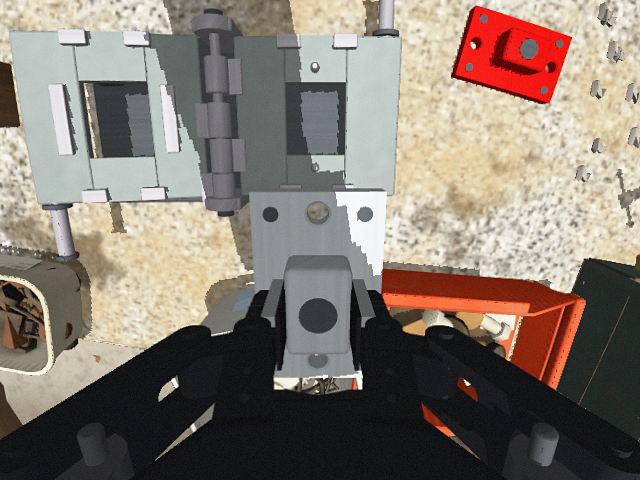

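Held-cover view: dowels at about (66,316) and (167,316), cover holes at about (211,318) and (359,318), leaf B on the left. I'll zoom for sub-pixel positions.

Run:
```python
from h import *
im=cv2.imread("pics/w5.png"); out=[]
for r,c in ((66,316),(167,316),(211,318),(359,318)):
    k=im[r-15:r+15,c-19:c+19]; k=cv2.resize(k,None,fx=10,fy=10,interpolation=cv2.INTER_NEAREST)
    for i in range(0,380,50): cv2.putText(k,str(c-19+i//10),(i,10),0,.35,(0,0,255)); cv2.line(k,(i,12),(i,20),(0,0,255))
    for i in range(0,300,50): cv2.putText(k,str(r-15+i//10),(0,i+4),0,.35,(0,0,255))
    out.append(k)
cv2.imwrite("pics/z5.png",np.vstack([np.hstack(out[:2]),np.hstack(out[2:])]))
z=np.load("w5.npz"); P=(camera_params("wrist"),z["R"],z["t"])
C=np.load("c5.npy"); m=(abs(C[:,2]-.195)<.008)&(abs(C[:,0]-.62)<.02)&(abs(C[:,1]-.016)<.02); print("plate z",np.percentile(C[m,2],[5,50,95]))
```

```text
plate z [0.19325819 0.19478036 0.1959682 ]
```

View pics/z5.png

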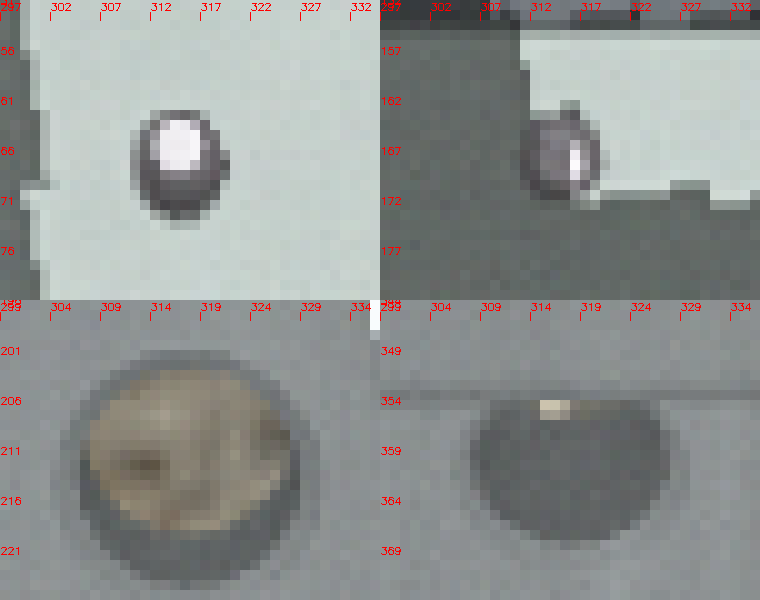

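Zoom: dowel tips at about (65,314.5) and (167,315), near cover hole centre at (213,317.7), far hole column at about 318 (partly hidden by the boss).

Run:
```python
from h import *
z=np.load("w5.npz"); P=(camera_params("wrist"),z["R"],z["t"])
a=atz(P,(65,314.5),.0675); b=atz(P,(167,315),.0675); h=atz(P,(213,317.7),.1947); f=atz(P,(361,318),.1947)
print("dowels",a,b,"dist",np.linalg.norm(a-b),"yaw",np.degrees(np.arctan2(*(b-a)[[1,0]])),"nest",(a+b)/2)
print("holes",h,f,"dist",np.linalg.norm(h-f),"yaw",np.degrees(np.arctan2(*(f-h)[[1,0]])),"mid",(h+f)/2)
u=np.array([np.cos(2.98),np.sin(2.98)]); print("cover by near hole", h[:2]-.038*u, "shift", (a+b)[:2]/2-(h[:2]-.038*u))
```

```text
dowels [0.53514434 0.02987348 0.0675    ] [0.6096204 0.0179283 0.0675   ] dist 0.07542791897606138 yaw -9.112032728978868 nest [0.57238237 0.02390089 0.0675    ]
holes [0.62158469 0.01821269 0.1947    ] [0.69684727 0.00605296 0.1947    ] dist 0.07623853788314325 yaw -9.17763735993999 mid [0.65921598 0.01213283 0.1947    ]
cover by near hole [0.65908964 0.01209886] shift [-0.08670727  0.01180203]
```

>>> {"api": "apply_moves", "payload": {"moves": [{"dx": -29,"dy": 4,"dz": 0,"rx": 0,"ry": 0,"rz": 0,"jaw": -1},{"dx": -29,"dy": 4,"dz": -20,"rx": 0,"ry": 0,"rz": 0,"jaw": -1},{"dx": -28.7,"dy": 3.8,"dz": -25,"rx": 0,"ry": 0,"rz": 0,"jaw": -1},{"dx": 0,"dy": 0,"dz": -30,"rx": 0,"ry": 0,"rz": 0,"jaw": -1},{"dx": 0,"dy": 0,"dz": -24,"rx": 0,"ry": 0,"rz": 0,"jaw": -1},{"dx": 0,"dy": 0,"dz": -5,"rx": 0,"ry": 0,"rz": 0,"jaw": -1},{"dx": 0,"dy": 0,"dz": 0,"rx": 0,"ry": 0,"rz": 0,"jaw": -1},{"dx": 0,"dy": 0,"dz": 0,"rx": 0,"ry": 0,"rz": 0,"jaw": -1}]}}

```text
t: 9.55
ee_pos: [0.5751, 0.0232, 0.0963]
ee_rot: [3.141, -0.0, 2.98]
ft_force: [0.3, -0.1, -2.2]
grip_width: 0.0266
```

Run:
```python
from h import *
s,im,d,P=look("wrist",(),"w6.png"); print(s["ee_pos"],s["ee_rot"],s["ft_force"])
```

```text
[0.5751263  0.02323042 0.09632511] [ 3.14125290e+00 -4.07691886e-04  2.97982948e+00] [ 0.29062866 -0.09605363 -2.1864787 ]
```

>>> {"api": "apply_moves", "payload": {"moves": [{"dx": 0,"dy": 0,"dz": 0,"rx": 0,"ry": 0,"rz": 0,"jaw": -1},{"dx": 0,"dy": 0,"dz": 0,"rx": 0,"ry": 0,"rz": 0,"jaw": -1}]}}

```text
t: 9.77
ee_pos: [0.576, 0.023, 0.097]
ee_rot: [3.141, 0.002, 2.979]
ft_force: [-0.5, -0.3, -2.1]
grip_width: 0.0266
```

Run:
```python
from h import *
s,im,d,P=look("wrist",(),"w7.png"); print(s["ee_pos"],s["ee_rot"],s["ft_force"])
k=im[150:400,220:420]; save("z7.png",cv2.resize(k,None,fx=2.4,fy=2.4,interpolation=cv2.INTER_CUBIC))
```

```text
[0.57595513 0.02295891 0.09697689] [3.14085012e+00 1.57475127e-03 2.97931665e+00] [-0.53402976 -0.34770846 -2.09775665]
```

View pics/z7.png

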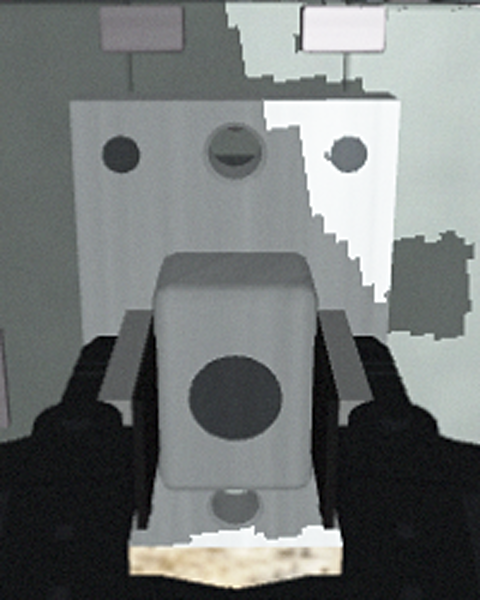

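Run:
```python
from h import *
g5=cv2.cvtColor(cv2.imread("pics/w5.png"),cv2.COLOR_BGR2GRAY); g7=cv2.cvtColor(cv2.imread("pics/w7.png"),cv2.COLOR_BGR2GRAY)
print("w5",[(r,int(g5[r,284:293].mean()),int(g5[r,340:350].mean())) for r in range(30,53)])
print("w7",[(r,int(g7[r,270:288].mean()),int(g7[r,350:375].mean())) for r in range(146,176)])
print("w5 cols",g5[41,270:362].tolist()); print("w7 cols",g7[162,255:385].tolist())
im=cv2.imread("pics/w7.png")[195:230,300:336]
print("hole"); print(cv2.cvtColor(im,cv2.COLOR_BGR2GRAY)[::1,18].tolist(), cv2.cvtColor(im,cv2.COLOR_BGR2GRAY)[20].tolist())
```

```text
w5 [(30, 111, 214), (31, 113, 214), (32, 113, 211), (33, 116, 207), (34, 130, 228), (35, 131, 231), (36, 129, 230), (37, 129, 229), (38, 128, 230), (39, 131, 233), (40, 134, 236), (41, 134, 236), (42, 136, 238), (43, 138, 240), (44, 137, 240), (45, 135, 242), (46, 121, 231), (47, 65, 88), (48, 69, 65), (49, 91, 112), (50, 106, 185), (51, 104, 196), (52, 104, 194)]
w7 [(146, 61, 122), (147, 58, 120), (148, 58, 111), (149, 56, 85), (150, 69, 90), (151, 85, 111), (152, 105, 159), (153, 124, 224), (154, 126, 239), (155, 126, 238), (156, 125, 237), (157, 123, 235), (158, 121, 234), (159, 122, 234), (160, 122, 235), (161, 124, 237), (162, 126, 239), (163, 127, 238), (164, 127, 238), (165, 128, 239), (166, 128, 240), (167, 129, 240), (168, 129, 240), (169, 125, 239), (170, 119, 230), (171, 93, 162), (172, 94, 177), (173, 101, 204), (174, 101, 202), (175, 101, 201)]
w5 cols [101, 106, 102, 106, 105, 106, 99, 131, 131, 129, 133, 135, 132, 132, 137, 133, 134, 135, 132, 132, 130, 137, 139, 133, 136, 132, 131, 148, 217, 205, 171, 201, 201, 202, 205, 202, 201, 204, 202, 203, 202, 201, 201, 196, 2
[... 520 characters left out ...]
102, 103, 100, 103, 104, 97, 98, 100, 92, 147, 205, 204, 207, 205, 208, 207, 205, 207, 207, 208, 209, 208, 208, 207, 209, 205, 207, 207, 209, 207, 204, 206, 211, 211, 216, 54, 188, 241, 241, 240, 240, 240, 240, 239, 240, 240, 240, 238, 239, 241, 240, 239, 240, 239, 238, 239, 240, 240, 239, 238, 240, 239, 240, 237, 237, 238, 239, 238, 238, 233, 201, 213, 211, 213, 209]
hole
[150, 144, 147, 147, 148, 149, 124, 105, 75, 78, 103, 108, 100, 102, 100, 102, 102, 102, 103, 83, 68, 65, 62, 58, 89, 100, 100, 97, 99, 117, 138, 141, 145, 146, 151] [146, 146, 147, 144, 140, 131, 134, 87, 93, 86, 65, 62, 64, 64, 62, 60, 63, 63, 68, 61, 62, 67, 66, 63, 60, 65, 90, 87, 96, 130, 124, 136, 147, 143, 144, 142]
```

Run:
```python
from h import *
def Pn(z): # nominal tool at origin xy, yaw 2.98
    return pose("wrist",{"ee_pos":[0,0,z],"ee_rot":[np.pi,0,2.98]})
for z5 in (.199,.1975):
  P5=Pn(z5); P7=Pn(.0966)
  d5=[atz(P5,p,.0675)[:2] for p in ((65,314.5),(167,315))]
  n5=(d5[0]+d5[1])/2; u=np.array([np.cos(2.98),np.sin(2.98)]); 
  h=atz(P5,(213,317.7),z5-.0044)[:2]-.038*u
  print("want shift",(n5-h)*1e3)
  for a,b in (((33.5,316.6),(152.4,320.6)),((46.4,316.6),(170.8,320.6)),((40,276.6),(161.6,261.7)),((40,356.7),(161.6,379.5)),((40,333.7),(161.6,346))):
    print("done shift",(atz(P5,a,.064)-atz(P7,b,.064))[:2]*1e3)
P7=Pn(.0966); hole7=atz(P7,(212.7,317.8),.0966-.0044)[:2]
# predicted tip pixel if aligned
print("hole px",proj(P7,[[*hole7,.0922]]),"tip if aligned",proj(P7,[[*hole7,.0675]]),"base",proj(P7,[[*hole7,.0575]]), "tip r", proj(P7,[[*(hole7+.0035*u),.0645]]),proj(P7,[[*(hole7-.0035*u),.0645]]))
```

```text
want shift [-86.25077575  11.71896036]
done shift [-83.25571632  11.25974429]
done shift [-83.51290517  11.27639248]
done shift [-83.38591646  11.38039694]
done shift [-83.37164284  11.21413717]
done shift [-83.35891858  11.10760381]
want shift [-86.14672207  11.71538852]
done shift [-82.8325817   11.19582598]
done shift [-83.13731897  11.22028984]
done shift [-82.95994551  11.47930129]
done shift [-82.99794207  10.99469555]
done shift [-82.97071687  10.97967986]
hole px [[317.8 212.7]] tip if aligned [[317.81427314 203.06567414]] base [[317.81899201 199.87836082]] tip r [[317.81183258 195.39838082]] [[317.81960479 208.68057797]]
```

The stop blocks and the window edge seen through the hole agree that the cover is about 2.9 mm too far in +x. I'll correct that and check.

>>> {"api": "apply_moves", "payload": {"moves": [{"dx": -2.9,"dy": 0.45,"dz": 0,"rx": 0,"ry": 0,"rz": 0,"jaw": -1},{"dx": 0,"dy": 0,"dz": -4,"rx": 0,"ry": 0,"rz": 0,"jaw": -1},{"dx": 0,"dy": 0,"dz": 0,"rx": 0,"ry": 0,"rz": 0,"jaw": -1},{"dx": 0,"dy": 0,"dz": 0,"rx": 0,"ry": 0,"rz": 0,"jaw": -1}]}}

```text
t: 10.15
ee_pos: [0.5709, 0.0233, 0.091]
ee_rot: [-3.141, -0.003, 2.979]
ft_force: [0.3, 0.0, -0.9]
grip_width: 0.0266
```

Run:
```python
from h import *
s,im,d,P=look("wrist",(),"w8.png"); print(s["ee_pos"],s["ee_rot"],s["ft_force"])
g=cv2.cvtColor(im,cv2.COLOR_RGB2GRAY)
print("rows",[(r,int(g[r,270:288].mean()),int(g[r,355:375].mean())) for r in range(140,182)])
print("cols",g[162,255:385].tolist()); print("hole",g[195:230,318].tolist())
```

```text
[0.57088894 0.02333664 0.0909587 ] [-3.14147864e+00 -2.58839803e-03  2.97934222e+00] [ 0.32641918  0.04352867 -0.92554972]
rows [(140, 59, 109), (141, 60, 118), (142, 60, 123), (143, 60, 121), (144, 60, 120), (145, 61, 118), (146, 60, 118), (147, 59, 117), (148, 60, 118), (149, 60, 120), (150, 58, 121), (151, 59, 122), (152, 61, 124), (153, 61, 124), (154, 61, 122), (155, 60, 121), (156, 59, 117), (157, 58, 103), (158, 58, 81), (159, 59, 62), (160, 62, 56), (161, 82, 122), (162, 87, 125), (163, 107, 159), (164, 124, 223), (165, 126, 237), (166, 126, 238), (167, 124, 237), (168, 123, 235), (169, 122, 235), (170, 122, 234), (171, 122, 235), (172, 126, 237), (173, 127, 238), (174, 128, 238), (175, 126, 238), (176, 128, 239), (177, 129, 239), (178, 130, 239), (179, 129, 238), (180, 127, 238), (181, 124, 237)]
cols [90, 85, 93, 89, 89, 91, 87, 88, 85, 83, 84, 86, 80, 83, 87, 83, 81, 77, 66, 88, 90, 89, 92, 94, 91, 87, 90, 95, 89, 86, 91, 89, 90, 92, 93, 90, 89, 89, 93, 89, 90, 95, 102, 105, 103, 104, 106, 104, 106, 107, 106, 103, 101, 105, 98, 104, 106, 98, 102, 101, 101, 105, 99, 94, 199, 213, 215, 213, 208, 210, 210, 211, 208, 212, 212, 214, 213, 212, 212, 214, 211, 214, 214, 212, 214, 213, 212, 212, 214, 212, 214, 218, 181, 179, 149, 145, 153, 152, 156, 156, 88, 88, 88, 173, 167, 173, 170, 165, 170, 172, 169, 78, 75, 90, 108, 107, 114, 102, 106, 102, 102, 100, 82, 85, 83, 111, 138, 154, 153, 148]
hole [151, 150, 152, 146, 147, 149, 121, 107, 95, 92, 95, 95, 103, 119, 119, 120, 122, 118, 120, 111, 74, 88, 102, 103, 106, 102, 102, 96, 98, 119, 140, 145, 146, 151, 150]
```

```bash
cat > chk.py <<'E'
from h import *
def Pn(z): return pose("wrist",{"ee_pos":[0,0,z],"ee_rot":[np.pi,0,2.98]})
P5=Pn(.1985); n5=(atz(P5,(65,314.5),.0675)[:2]+atz(P5,(167,315),.0675)[:2])/2
u=np.array([np.cos(2.98),np.sin(2.98)]); h=atz(P5,(213,317.7),.1985-.0044)[:2]-.038*u
st=atz(P5,(33.5,316.6),.064)[:2]
def rem(row,col,z): # remaining shift mm
    done=st-atz(Pn(z),(row,col),.064)[:2]; return ((n5-h)-done)*1e3
E
python3 -c "
from chk import *
print(rem(152.4,320.6,.0966),rem(163.4,320.6,.0926),rem(163.4,320.6,.091))
g=cv2.imread('pics/w8.png',0); print(g[172,255:385].tolist())
print(proj(Pn(.092),[[*(h+.038*u),.0876],[*(h+.038*u),.0675],[*(h+.038*u+.0025*u),.0675],[*(h+.038*u-.0025*u),.0675]]))"
```

```text
[-3.10141694  0.47932633] [ 2.05390986 -0.38478381] [ 1.95996846 -0.38209558]
[106, 102, 97, 103, 104, 88, 109, 121, 124, 120, 126, 126, 126, 123, 121, 125, 127, 128, 123, 126, 123, 127, 126, 126, 127, 124, 128, 126, 126, 123, 127, 122, 127, 122, 129, 127, 129, 124, 128, 129, 119, 103, 87, 99, 101, 100, 107, 105, 104, 105, 105, 104, 104, 99, 105, 101, 105, 103, 104, 104, 101, 100, 100, 100, 95, 205, 209, 205, 204, 204, 206, 206, 205, 206, 209, 209, 210, 209, 207, 206, 206, 204, 208, 206, 205, 206, 209, 208, 207, 208, 213, 139, 83, 197, 243, 238, 237, 237, 237, 237, 236, 237, 237, 237, 238, 236, 237, 236, 235, 237, 237, 236, 237, 237, 237, 237, 236, 236, 236, 236, 234, 234, 235, 235, 235, 236, 237, 212, 176, 215]
[[317.7        213.        ]
 [317.72328195 204.9213445 ]
 [317.7200107  199.96497804]
 [317.72652542 209.84052675]]
```

>>> {"api": "apply_moves", "payload": {"moves": [{"dx": 0,"dy": 0,"dz": 0,"rx": 0,"ry": 0,"rz": 0,"jaw": -1},{"dx": 0,"dy": 0,"dz": 0,"rx": 0,"ry": 0,"rz": 0,"jaw": -1}]}}

```text
t: 10.37
ee_pos: [0.5714, 0.0233, 0.0913]
ee_rot: [3.142, -0.002, 2.979]
ft_force: [0.3, 0.3, -2.0]
grip_width: 0.0269
```

>>> {"api": "apply_moves", "payload": {"moves": [{"dx": 0,"dy": 0,"dz": 0,"rx": 0,"ry": 0,"rz": 0,"jaw": -1},{"dx": 0,"dy": 0,"dz": 0,"rx": 0,"ry": 0,"rz": 0,"jaw": -1}]}}

```text
t: 10.53
ee_pos: [0.5715, 0.0234, 0.0913]
ee_rot: [3.141, -0.002, 2.979]
ft_force: [-0.4, -0.6, -1.6]
grip_width: 0.0269
```

>>> {"api": "apply_moves", "payload": {"moves": [{"dx": 1.4,"dy": -0.1,"dz": 0,"rx": 0,"ry": 0,"rz": 0,"jaw": -1},{"dx": 0,"dy": 0,"dz": -3,"rx": 0,"ry": 0,"rz": 0,"jaw": -1},{"dx": 0,"dy": 0,"dz": -3,"rx": 0,"ry": 0,"rz": 0,"jaw": -1},{"dx": 0,"dy": 0,"dz": 0,"rx": 0,"ry": 0,"rz": 0,"jaw": -1},{"dx": 0,"dy": 0,"dz": 0,"rx": 0,"ry": 0,"rz": 0,"jaw": -1},{"dx": 0,"dy": 0,"dz": 0,"rx": 0,"ry": 0,"rz": 0,"jaw": -1}]}}

```text
t: 11.03
ee_pos: [0.5726, 0.0233, 0.0851]
ee_rot: [3.142, -0.002, 2.979]
ft_force: [-0.6, -0.2, -1.9]
grip_width: 0.0271
```

Run:
```python
from chk import *
s,im,d,P=look("wrist",(),"w9.png"); print(s["ee_pos"],s["ee_rot"],s["ft_force"])
g=cv2.cvtColor(im,cv2.COLOR_RGB2GRAY); v=g[150:200,355:372].mean(1); r=np.argmax(v>190)+150; print(r, rem(r-.6,320.6,.0855)); print("hole",g[195:230,318].tolist(),g[207,300:336].tolist())
```

```text
[0.57262717 0.02325768 0.08513691] [ 3.14155553e+00 -2.10594195e-03  2.97935262e+00] [-0.64250368 -0.15167526 -1.91922047]
161 [ 0.25273169 -0.14924574]
hole [152, 151, 150, 151, 150, 155, 121, 113, 98, 93, 95, 113, 123, 120, 119, 121, 123, 121, 113, 76, 74, 101, 105, 104, 104, 109, 100, 102, 98, 119, 141, 145, 145, 148, 145] [145, 153, 149, 150, 150, 158, 133, 121, 116, 103, 105, 93, 84, 87, 98, 96, 114, 118, 123, 121, 119, 101, 92, 90, 81, 84, 111, 119, 125, 133, 150, 147, 146, 146, 179, 145]
```

>>> {"api": "apply_moves", "payload": {"moves": [{"dx": 0,"dy": 0,"dz": -4,"rx": 0,"ry": 0,"rz": 0,"jaw": -1},{"dx": 0,"dy": 0,"dz": -4,"rx": 0,"ry": 0,"rz": 0,"jaw": -1},{"dx": 0,"dy": 0,"dz": -3,"rx": 0,"ry": 0,"rz": 0,"jaw": -1},{"dx": 0,"dy": 0,"dz": 0,"rx": 0,"ry": 0,"rz": 0,"jaw": -1},{"dx": 0,"dy": 0,"dz": 0,"rx": 0,"ry": 0,"rz": 0,"jaw": -1}]}}

```text
t: 11.5
ee_pos: [0.5726, 0.0233, 0.074]
ee_rot: [-3.142, -0.002, 2.979]
ft_force: [0.2, -0.1, -1.6]
grip_width: 0.0271
```

>>> {"api": "apply_moves", "payload": {"moves": [{"dx": 0,"dy": 0,"dz": -0.6,"rx": 0,"ry": 0,"rz": 0,"jaw": -1},{"dx": 0,"dy": 0,"dz": 0,"rx": 0,"ry": 0,"rz": 0,"jaw": 0.3},{"dx": 0,"dy": 0,"dz": 0,"rx": 0,"ry": 0,"rz": 0,"jaw": 0.3},{"dx": 0,"dy": 0,"dz": 0,"rx": 0,"ry": 0,"rz": 0,"jaw": 0.3},{"dx": 0,"dy": 0,"dz": 15,"rx": 0,"ry": 0,"rz": 0,"jaw": 0.3},{"dx": 0,"dy": 0,"dz": 35,"rx": 0,"ry": 0,"rz": 0,"jaw": 0.3},{"dx": 0,"dy": 0,"dz": 35,"rx": 0,"ry": 0,"rz": 0,"jaw": 0.3},{"dx": 20,"dy": 0,"dz": 30,"rx": 0,"ry": 0,"rz": 0,"jaw": 0.3}]}}

```text
t: 12.17
ee_pos: [0.5895, 0.0232, 0.1906]
ee_rot: [-3.141, -0.005, 2.979]
ft_force: [0.8, 0.8, -1.2]
grip_width: 0.0555
```

>>> {"api": "apply_moves", "payload": {"moves": [{"dx": 30,"dy": -25,"dz": 20,"rx": 0,"ry": 0,"rz": 0,"jaw": 0},{"dx": 30,"dy": -25,"dz": 0,"rx": 0,"ry": 0,"rz": 0,"jaw": 0},{"dx": 0,"dy": -25,"dz": 0,"rx": 0,"ry": 0,"rz": 0,"jaw": 0},{"dx": 0,"dy": -25,"dz": 0,"rx": 0,"ry": 0,"rz": 0,"jaw": 0},{"dx": 0,"dy": 0,"dz": 0,"rx": 0,"ry": 0,"rz": 0,"jaw": 0},{"dx": 0,"dy": 0,"dz": 0,"rx": 0,"ry": 0,"rz": 0,"jaw": 0},{"dx": 0,"dy": 0,"dz": 0,"rx": 0,"ry": 0,"rz": 0,"jaw": 0}]}}

```text
t: 12.75
ee_pos: [0.6511, -0.0753, 0.2076]
ee_rot: [3.141, -0.002, 2.979]
ft_force: [-0.0, 0.8, -0.5]
grip_width: 0.0425
```

Run:
```python
from h import *
s,im,d,P=look("wrist",(("cover",.0575),("rod_b",.078),("rod_a",.051)),"w10.png")
print(s["t"],s["ee_pos"],s["ee_rot"])
C=cloud(P,d,np.ones(d.shape,bool)); np.save("c10.npy",C)
boss(C,.5724,.0236,.085,.097)
m=(C[:,2]>.066)&(C[:,2]<.073)&(abs(C[:,0]-.5724)<.06)&(abs(C[:,1]-.0236)<.04); V=C[m]; print("plate z",np.percentile(V[:,2],[5,50,95]),cv2.minAreaRect((V[:,:2]*1000).astype(np.float32)))
```

```text
cover 0.94 [ 57.2 587.1] [0.5477 0.1672 0.0575]
cover 0.69 [114.9 422. ] [0.5742 0.0249 0.0575]
rod_b 0.86 [221.7 171.8] [ 0.625  -0.1942  0.078 ]
rod_b 0.56 [  6.7 491.4] [0.5063 0.0773 0.078 ]
rod_a 0.86 [221.7 171.8] [ 0.6292 -0.2071  0.051 ]
rod_a 0.56 [  6.7 491.4] [0.4986 0.0913 0.051 ]
12.75 [ 0.65110622 -0.07526347  0.20763137] [ 3.14099245e+00 -2.01011972e-03  2.97908805e+00]
boss 2174 0.09145416480378635 ((571.9395751953125, 23.022315979003906), (28.23416519165039, 40.31154251098633), 81.24227905273438)
plate z [0.06821808 0.06956344 0.07080225] ((566.1322021484375, 24.278785705566406), (61.54338455200195, 107.58245086669922), 80.7529525756836)
```

View pics/w10.png

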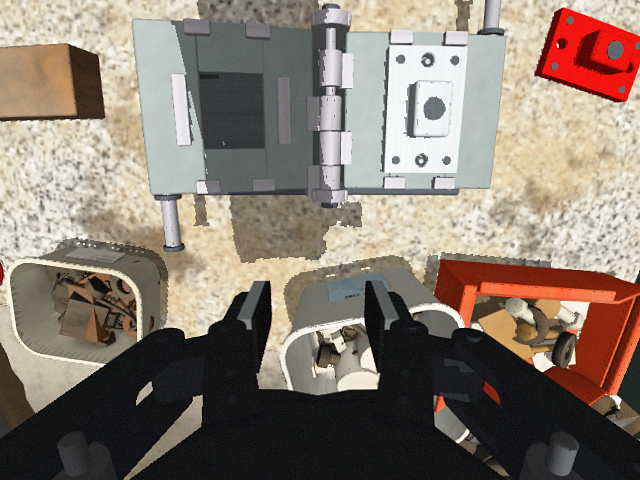

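The cover is seated with both dowels in its holes at (60,428) and (160,421). Rod B is at (222,172), next to a grey bin at (300,90). Next I measure leaf B's angle, the rod, and the bin clearance.

```bash
cat >> h.py <<'E'
YW=np.radians(-9.1); XH=np.array([np.cos(YW),np.sin(YW)]); YH=np.array([-np.sin(YW),np.cos(YW)])
HG=np.array([.5722,.0235])-.075*YH
def jl(C): D=C[:,:2]-HG; return np.c_[D@XH,D@YH,C[:,2]]
def rodb(th): r=.13*np.cos(th)+.0125*np.sin(th); z=.064+.13*np.sin(th)-.0125*np.cos(th); return np.r_[HG+.085*XH-r*YH,z]
E
python3 - <<'E'
from h import *
J=jl(np.load("c10.npy")); 
m=(abs(J[:,0])<.06)&(J[:,1]<-.02)&(J[:,1]>-.15)&(J[:,2]>.05); b=J[m]
r=[]
for th in np.arange(.1,.5,.005):
    n=-b[:,1]*-np.sin(th)+(b[:,2]-.064)*np.cos(th); r.append(((abs(n+.0065)<.001).sum(),round(th,3)))
print(sorted(r)[-5:]); th=sorted(r)[-1][1]; print("rod_b",rodb(th),HG)
m=(J[:,0]>.066)&(J[:,0]<.11)&(J[:,1]<-.1)&(J[:,1]>-.16)&(J[:,2]>.06)&(J[:,2]<.12); V=J[m]; print("rod pts",len(V),V.min(0),np.median(V,0),V.max(0), "top z",np.percentile(V[:,2],95))
for x0 in np.arange(.08,.2,.015):
    m=(J[:,0]>x0)&(J[:,0]<x0+.015)&(J[:,2]>.02)&(J[:,2]<.15)
    print(round(x0,3),[(round(y,2),round(float(J[m&(abs(J[:,1]-y)<.01),2].max()),3)) for y in np.arange(-.26,.14,.02) if (m&(abs(J[:,1]-y)<.01)).any()])
E
```

```text
[(np.int64(8789), np.float64(0.285)), (np.int64(12151), np.float64(0.28)), (np.int64(12363), np.float64(0.265)), (np.int64(14816), np.float64(0.275)), (np.int64(14980), np.float64(0.27))]
rod_b [ 0.62392534 -0.19100494  0.08662795] [ 0.56033814 -0.05055604]
rod pts 839 [ 0.0660765  -0.13643921  0.08214189] [ 0.08724457 -0.12626216  0.09153587] [ 0.10771519 -0.12051643  0.09667885] top z 0.09398093188308487
0.08 [(np.float64(-0.14), 0.093), (np.float64(-0.12), 0.094)]
0.095 [(np.float64(-0.14), 0.096), (np.float64(-0.12), 0.097)]
0.11 [(np.float64(-0.26), 0.072), (np.float64(-0.24), 0.07)]
0.125 [(np.float64(-0.26), 0.072), (np.float64(-0.24), 0.072), (np.float64(-0.22), 0.071), (np.float64(-0.2), 0.071), (np.float64(-0.18), 0.071)]
0.14 [(np.float64(-0.26), 0.056), (np.float64(-0.24), 0.058), (np.float64(-0.22), 0.061), (np.float64(-0.2), 0.05), (np.float64(-0.18), 0.072), (np.float64(-0.0), 0.12), (np.float64(0.02), 0.121), (np.float64(0.04), 0.058), (np.float64(0.06), 0.123), (np.float64(0.08), 0.122), (np.float64(0.1), 0.121), (np.float64(0.12), 0.086)]
0.155 [(np.float64(-0.26), 
[... 527 characters left out ...]
.108), (np.float64(0.12), 0.087)]
0.185 [(np.float64(-0.26), 0.064), (np.float64(-0.24), 0.063), (np.float64(-0.22), 0.057), (np.float64(-0.2), 0.059), (np.float64(-0.18), 0.072), (np.float64(-0.04), 0.121), (np.float64(-0.0), 0.076), (np.float64(0.02), 0.074), (np.float64(0.04), 0.083), (np.float64(0.08), 0.05), (np.float64(0.1), 0.098), (np.float64(0.12), 0.028)]
0.2 [(np.float64(-0.26), 0.062), (np.float64(-0.24), 0.06), (np.float64(-0.22), 0.054), (np.float64(-0.2), 0.054), (np.float64(-0.18), 0.072), (np.float64(-0.04), 0.121), (np.float64(-0.02), 0.092), (np.float64(-0.0), 0.072), (np.float64(0.02), 0.087), (np.float64(0.04), 0.088), (np.float64(0.08), 0.037), (np.float64(0.1), 0.071)]
```

>>> {"api": "apply_moves", "payload": {"moves": [{"dx": -7.3,"dy": -29,"dz": -20,"rx": 0,"ry": 0,"rz": 0,"jaw": 0},{"dx": -7.3,"dy": -29,"dz": -20,"rx": 0,"ry": 0,"rz": 0,"jaw": 0},{"dx": -7.3,"dy": -29,"dz": -20,"rx": 0,"ry": 0,"rz": 0,"jaw": 0},{"dx": -7.3,"dy": -28.4,"dz": -20,"rx": 0,"ry": 0,"rz": 0,"jaw": 0},{"dx": 0,"dy": 0,"dz": 0,"rx": 0,"ry": 0,"rz": 0,"jaw": 0},{"dx": 0,"dy": 0,"dz": 0,"rx": 0,"ry": 0,"rz": 0,"jaw": 0},{"dx": 0,"dy": 0,"dz": 0,"rx": 0,"ry": 0,"rz": 0,"jaw": 0}]}}

```text
t: 13.53
ee_pos: [0.6225, -0.1901, 0.1282]
ee_rot: [3.141, -0.001, 2.98]
ft_force: [0.7, -0.2, 0.4]
grip_width: 0.0428
```

Run:
```python
from h import *
s,im,d,P=look("wrist",(("rod_b",.0866),),"w11.png"); print(s["ee_pos"],s["ee_rot"])
J=jl(cloud(P,d,np.ones(d.shape,bool)))
m=(J[:,0]>.066)&(J[:,0]<.11)&(J[:,1]<-.1)&(J[:,1]>-.16)&(J[:,2]>.085)&(J[:,2]<.1); V=J[m]; print("rod",len(V),np.percentile(V,[2,50,98],axis=0))
print("tcp jig",jl(np.array([s["ee_pos"]])))
```

```text
rod_b 0.66 [267.6 317. ] [ 0.6233 -0.1905  0.0866]
[ 0.62247636 -0.19013345  0.12819153] [ 3.14091891e+00 -1.12452516e-03  2.97990259e+00]
rod 1452 [[ 0.06785968 -0.13485642  0.08774809]
 [ 0.08855046 -0.12872949  0.09170895]
 [ 0.10690857 -0.12245777  0.09477557]]
tcp jig [[ 0.08343142 -0.12799301  0.12819153]]
```

Aligned within a millimetre. Descend and pinch.

>>> {"api": "apply_moves", "payload": {"moves": [{"dx": 0,"dy": -0.5,"dz": -28,"rx": 0,"ry": 0,"rz": 0,"jaw": 0},{"dx": 0,"dy": 0,"dz": -27.5,"rx": 0,"ry": 0,"rz": 0,"jaw": 0},{"dx": 0,"dy": 0,"dz": 0,"rx": 0,"ry": 0,"rz": 0,"jaw": -1},{"dx": 0,"dy": 0,"dz": 0,"rx": 0,"ry": 0,"rz": 0,"jaw": -1},{"dx": 0,"dy": 0,"dz": 0,"rx": 0,"ry": 0,"rz": 0,"jaw": -1},{"dx": 0,"dy": 0,"dz": 0,"rx": 0,"ry": 0,"rz": 0,"jaw": -1},{"dx": 0,"dy": 0,"dz": 0,"rx": 0,"ry": 0,"rz": 0,"jaw": -1}], "squeeze": 40}}

```text
t: 14.22
ee_pos: [0.6225, -0.1908, 0.0735]
ee_rot: [3.141, -0.001, 2.98]
ft_force: [-1.2, 2.1, -0.8]
grip_width: 0.0103
```

Run:
```python
from h import *
s=sensors.sense(); print(s["ee_pos"],s["ft_force"],s["grip_width"])
e=s["ee_pos"]; J=jl(np.array([e]))[0]; print(J)
# swing: TCP z offset below rod fixed
ph0=np.arctan2(-.0125,.13)
th0=.27; off=e[2]-rodb(th0)[2]; prev=e.copy()
rows=[]
n=24
for k in range(1,n+1):
    th=th0+(3.145-th0)*k/n; p=rodb(th)-rodb(th0); t=e+p; rows.append((t-prev)*1e3); prev=t
print(np.round(rows,1).tolist(), prev)
```

```text
[ 0.62252763 -0.1908142   0.07349142] [-1.21753505  2.06722457 -0.80355675] 0.010348436141536401
[ 0.08358972 -0.12865708  0.07349142]
[[0.6, 3.6, 15.2], [0.9, 5.3, 14.7], [1.1, 7.0, 13.9], [1.4, 8.6, 13.0], [1.6, 10.1, 11.8], [1.8, 11.4, 10.5], [2.0, 12.6, 9.1], [2.2, 13.6, 7.5], [2.3, 14.3, 5.8], [2.4, 14.9, 4.0], [2.4, 15.3, 2.2], [2.5, 15.4, 0.3], [2.5, 15.4, -1.6], [2.4, 15.1, -3.4], [2.3, 14.6, -5.2], [2.2, 13.8, -6.9], [2.1, 12.9, -8.6], [1.9, 11.8, -10.1], [1.7, 10.5, -11.4], [1.5, 9.1, -12.6], [1.2, 7.6, -13.6], [0.9, 5.9, -14.4], [0.7, 4.1, -15.1], [0.4, 2.3, -15.5]] [0.66343778 0.06459637 0.06292045]
```

>>> {"api": "apply_moves", "payload": {"moves": [{"dx": 0.6,"dy": 3.6,"dz": 15.2,"rx": 0,"ry": 0,"rz": 0,"jaw": -1},{"dx": 0.9,"dy": 5.3,"dz": 14.7,"rx": 0,"ry": 0,"rz": 0,"jaw": -1},{"dx": 1.1,"dy": 7.0,"dz": 13.9,"rx": 0,"ry": 0,"rz": 0,"jaw": -1},{"dx": 1.4,"dy": 8.6,"dz": 13.0,"rx": 0,"ry": 0,"rz": 0,"jaw": -1},{"dx": 1.6,"dy": 10.1,"dz": 11.8,"rx": 0,"ry": 0,"rz": 0,"jaw": -1},{"dx": 1.8,"dy": 11.4,"dz": 10.5,"rx": 0,"ry": 0,"rz": 0,"jaw": -1},{"dx": 2.0,"dy": 12.6,"dz": 9.1,"rx": 0,"ry": 0,"rz": 0,"jaw": -1},{"dx": 2.2,"dy": 13.6,"dz": 7.5,"rx": 0,"ry": 0,"rz": 0,"jaw": -1}]}}

```text
t: 14.88
ee_pos: [0.6337, -0.1235, 0.1712]
ee_rot: [-3.132, 0.002, 2.977]
ft_force: [-6.0, -9.9, 5.3]
grip_width: 0.0101
```

>>> {"api": "apply_moves", "payload": {"moves": [{"dx": 2.3,"dy": 14.3,"dz": 5.8,"rx": 0,"ry": 0,"rz": 0,"jaw": -1},{"dx": 2.4,"dy": 14.9,"dz": 4.0,"rx": 0,"ry": 0,"rz": 0,"jaw": -1},{"dx": 2.4,"dy": 15.3,"dz": 2.2,"rx": 0,"ry": 0,"rz": 0,"jaw": -1},{"dx": 2.5,"dy": 15.4,"dz": 0.3,"rx": 0,"ry": 0,"rz": 0,"jaw": -1},{"dx": 2.5,"dy": 15.4,"dz": -1.6,"rx": 0,"ry": 0,"rz": 0,"jaw": -1},{"dx": 2.4,"dy": 15.1,"dz": -3.4,"rx": 0,"ry": 0,"rz": 0,"jaw": -1},{"dx": 2.3,"dy": 14.6,"dz": -5.2,"rx": 0,"ry": 0,"rz": 0,"jaw": -1},{"dx": 2.2,"dy": 13.8,"dz": -6.9,"rx": 0,"ry": 0,"rz": 0,"jaw": -1}]}}

```text
t: 15.55
ee_pos: [0.6547, -0.001, 0.1667]
ee_rot: [-3.14, 0.005, 2.979]
ft_force: [-0.9, -4.0, 10.4]
grip_width: 0.0103
```

>>> {"api": "apply_moves", "payload": {"moves": [{"dx": 2.1,"dy": 12.9,"dz": -8.6,"rx": 0,"ry": 0,"rz": 0,"jaw": -1},{"dx": 1.9,"dy": 11.8,"dz": -10.1,"rx": 0,"ry": 0,"rz": 0,"jaw": -1},{"dx": 1.7,"dy": 10.5,"dz": -11.4,"rx": 0,"ry": 0,"rz": 0,"jaw": -1},{"dx": 1.5,"dy": 9.1,"dz": -12.6,"rx": 0,"ry": 0,"rz": 0,"jaw": -1},{"dx": 1.2,"dy": 7.6,"dz": -13.6,"rx": 0,"ry": 0,"rz": 0,"jaw": -1},{"dx": 0.9,"dy": 5.9,"dz": -14.4,"rx": 0,"ry": 0,"rz": 0,"jaw": -1},{"dx": 0.7,"dy": 4.1,"dz": -15.1,"rx": 0,"ry": 0,"rz": 0,"jaw": -1},{"dx": 0,"dy": 0,"dz": 0,"rx": 0,"ry": 0,"rz": 0,"jaw": -1}]}}

```text
t: 16.22
ee_pos: [0.6647, 0.0624, 0.0757]
ee_rot: [3.141, 0.002, 2.98]
ft_force: [5.1, -0.7, -4.4]
grip_width: 0.0104
```

>>> {"api": "apply_moves", "payload": {"moves": [{"dx": 0.4,"dy": 2.3,"dz": -10,"rx": 0,"ry": 0,"rz": 0,"jaw": -1},{"dx": 0,"dy": 0,"dz": -5.5,"rx": 0,"ry": 0,"rz": 0,"jaw": -1},{"dx": 0,"dy": 0,"dz": 0,"rx": 0,"ry": 0,"rz": 0,"jaw": -1}]}}

```text
t: 16.47
ee_pos: [0.6652, 0.0643, 0.0618]
ee_rot: [3.14, 0.002, 2.98]
ft_force: [6.3, -1.3, -3.7]
grip_width: 0.0104
```

>>> {"api": "apply_moves", "payload": {"moves": [{"dx": 0,"dy": 0,"dz": -1,"rx": 0,"ry": 0,"rz": 0,"jaw": -1},{"dx": 0,"dy": 0,"dz": -1,"rx": 0,"ry": 0,"rz": 0,"jaw": -1},{"dx": 0,"dy": 0,"dz": 0,"rx": 0,"ry": 0,"rz": 0,"jaw": -1}]}}

```text
t: 16.72
ee_pos: [0.6653, 0.0643, 0.0616]
ee_rot: [3.139, 0.003, 2.979]
ft_force: [4.3, -0.6, 5.3]
grip_width: 0.0105
```

Run:
```python
from h import *
s,im,d,P=look("wrist",(),"w12.png"); print(s["ee_pos"],s["ft_force"])
J=jl(cloud(P,d,np.ones(d.shape,bool)))
for y in np.arange(.02,.15,.01):
    m=(abs(J[:,0]+.045)<.012)&(abs(J[:,1]-y)<.004)&(J[:,2]>.03)&(J[:,2]<.13); print(round(y,2),m.sum(),np.median(J[m,2]).round(4) if m.any() else 0)
```

```text
[0.66527043 0.06430028 0.06156583] [ 4.30035125 -0.58222372  5.34273173]
0.02 6 0.0821
0.03 4 0.0819
0.04 0 0
0.05 0 0
0.06 0 0
0.07 0 0
0.08 0 0
0.09 0 0
0.1 0 0
0.11 0 0
0.12 0 0
0.13 0 0
0.14 0 0
```

>>> {"api": "apply_moves", "payload": {"moves": [{"dx": 0,"dy": 0,"dz": 1,"rx": 0,"ry": 0,"rz": 0,"jaw": 0},{"dx": 0,"dy": 0,"dz": 0,"rx": 0,"ry": 0,"rz": 0,"jaw": 0},{"dx": 0,"dy": 0,"dz": 0,"rx": 0,"ry": 0,"rz": 0,"jaw": 0},{"dx": 0,"dy": 0,"dz": 30,"rx": 0,"ry": 0,"rz": 0,"jaw": 0},{"dx": 0,"dy": 0,"dz": 38,"rx": 0,"ry": 0,"rz": 0,"jaw": 0},{"dx": -10,"dy": 0,"dz": 38,"rx": 0,"ry": 0,"rz": 0,"jaw": 0},{"dx": -35,"dy": 0,"dz": 20,"rx": 0,"ry": 0,"rz": 0,"jaw": 0},{"dx": -35,"dy": 0,"dz": 10,"rx": 0,"ry": 0,"rz": 0,"jaw": 0}]}}

```text
t: 17.43
ee_pos: [0.5844, 0.0642, 0.1998]
ee_rot: [3.14, 0.003, 2.979]
ft_force: [0.5, 0.8, 0.7]
grip_width: 0.0428
```

>>> {"api": "apply_moves", "payload": {"moves": [{"dx": 0,"dy": 0,"dz": 0,"rx": 0,"ry": 0,"rz": 0,"jaw": 0},{"dx": 0,"dy": 0,"dz": 0,"rx": 0,"ry": 0,"rz": 0,"jaw": 0},{"dx": 0,"dy": 0,"dz": 0,"rx": 0,"ry": 0,"rz": 0,"jaw": 0}]}}

```text
t: 17.68
ee_pos: [0.5827, 0.0639, 0.1965]
ee_rot: [3.141, -0.002, 2.979]
ft_force: [-0.5, 0.8, -0.1]
grip_width: 0.0428
```

Run:
```python
from h import *
s,im,d,P=look("wrist",(("rod_a",.0515),("cover",.0575)),"w13.png"); print(s["t"],s["ee_pos"],s["ee_rot"])
C=cloud(P,d,np.ones(d.shape,bool)); J=jl(C)
for y in np.arange(.02,.15,.01):
    m=(abs(J[:,0]+.045)<.012)&(abs(J[:,1]-y)<.004)&(J[:,2]>.03)&(J[:,2]<.13); print(round(y,2),m.sum(),np.median(J[m,2]).round(4) if m.any() else 0)
m=(J[:,0]<-.066)&(J[:,0]>-.11)&(J[:,1]>.1)&(J[:,1]<.16)&(J[:,2]>.05)&(J[:,2]<.065); V=J[m]; print("rod_a",len(V),np.percentile(V,[2,50,98],axis=0))
```

```text
rod_a 0.72 [119.5 334.7] [0.4983 0.0918 0.0515]
rod_a 0.62 [323. 334.] [0.6801 0.0637 0.0515]
cover 0.67 [153.3 461.9] [0.5408 0.1906 0.0575]
cover 0.65 [223.9 269.3] [0.5737 0.0235 0.0575]
cover 0.57 [121.9 331.9] [0.5001 0.089  0.0575]
17.6833 [0.58265487 0.06389949 0.19645265] [ 3.14147336e+00 -2.40625471e-03  2.97943602e+00]
0.02 333 0.0827
0.03 333 0.0827
0.04 341 0.0827
0.05 336 0.0826
0.06 341 0.0826
0.07 352 0.0825
0.08 351 0.0825
0.09 350 0.0825
0.1 348 0.0824
0.11 324 0.0824
0.12 349 0.0824
0.13 348 0.0823
0.14 257 0.0823
rod_a 852 [[-0.10648405  0.12432259  0.05175489]
 [-0.0882583   0.1299604   0.05661921]
 [-0.06680544  0.13675964  0.05994216]]
```

View pics/w13.png

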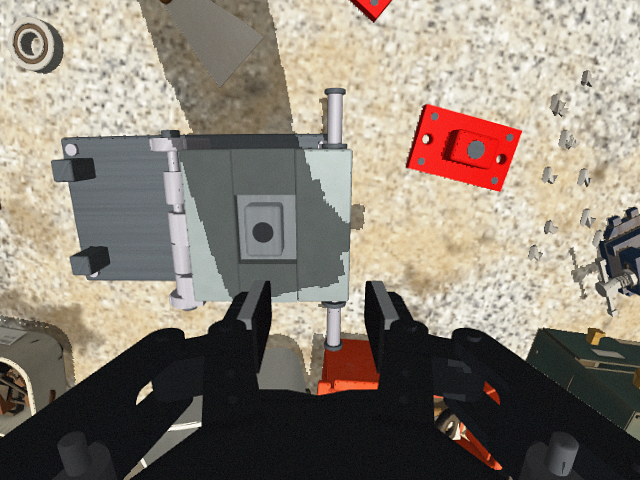

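Leaf B is shut flat (top at 82.5 mm), with the boss showing in its window at (230,262); rod A is at (120,335). Moving over to rod A.

>>> {"api": "apply_moves", "payload": {"moves": [{"dx": -28.2,"dy": 9,"dz": -20,"rx": 0,"ry": 0,"rz": 0,"jaw": 0},{"dx": -28.2,"dy": 9,"dz": -25,"rx": 0,"ry": 0,"rz": 0,"jaw": 0},{"dx": -28.2,"dy": 9.2,"dz": -25,"rx": 0,"ry": 0,"rz": 0,"jaw": 0},{"dx": 0,"dy": 0,"dz": -25,"rx": 0,"ry": 0,"rz": 0,"jaw": 0},{"dx": 0,"dy": 0,"dz": 0,"rx": 0,"ry": 0,"rz": 0,"jaw": 0},{"dx": 0,"dy": 0,"dz": 0,"rx": 0,"ry": 0,"rz": 0,"jaw": 0},{"dx": 0,"dy": 0,"dz": 0,"rx": 0,"ry": 0,"rz": 0,"jaw": 0}]}}

```text
t: 18.42
ee_pos: [0.5009, 0.0912, 0.1027]
ee_rot: [3.141, 0.001, 2.979]
ft_force: [0.5, 0.2, 0.1]
grip_width: 0.0427
```

>>> {"api": "apply_moves", "payload": {"moves": [{"dx": -2.5,"dy": 0,"dz": -32,"rx": 0,"ry": 0,"rz": 0,"jaw": 0},{"dx": 0,"dy": 0,"dz": -33,"rx": 0,"ry": 0,"rz": 0,"jaw": 0},{"dx": 0,"dy": 0,"dz": 0,"rx": 0,"ry": 0,"rz": 0,"jaw": -1},{"dx": 0,"dy": 0,"dz": 0,"rx": 0,"ry": 0,"rz": 0,"jaw": -1},{"dx": 0,"dy": 0,"dz": 0,"rx": 0,"ry": 0,"rz": 0,"jaw": -1},{"dx": 0,"dy": 0,"dz": 0,"rx": 0,"ry": 0,"rz": 0,"jaw": -1},{"dx": 0,"dy": 0,"dz": 0,"rx": 0,"ry": 0,"rz": 0,"jaw": -1},{"dx": 0,"dy": 0,"dz": 0,"rx": 0,"ry": 0,"rz": 0,"jaw": -1}], "squeeze": 50}}

```text
t: 19.08
ee_pos: [0.4977, 0.0916, 0.0383]
ee_rot: [3.14, 0.002, 2.98]
ft_force: [1.6, 2.5, -0.6]
grip_width: 0.0103
```

Run:
```python
from h import *
s=sensors.sense(); e=s["ee_pos"]; print(e,s["ft_force"],s["grip_width"],jl(np.array([e])))
def roda(th): r=.13*np.cos(th)+.0125*np.sin(th); z=.064+.13*np.sin(th)-.0125*np.cos(th); return np.r_[HG-.085*XH+r*YH,z]
prev=e.copy(); rows=[]
n=32
for k in range(1,n+1):
    t=e+roda(np.pi*k/n)-roda(0); rows.append([round(float(x),1) for x in (t-prev)*1e3]); prev=t
print(rows,prev)
```

```text
[0.49772142 0.09159523 0.03829458] [ 1.59998139  2.54552323 -0.579528  ] 0.010335089822141527 [[-0.08431098  0.13045878  0.03829458]]
[[0.1, 0.6, 12.8], [-0.1, -0.7, 12.8], [-0.3, -1.9, 12.7], [-0.5, -3.1, 12.4], [-0.7, -4.3, 12.1], [-0.9, -5.4, 11.6], [-1.0, -6.5, 11.0], [-1.2, -7.6, 10.3], [-1.4, -8.5, 9.5], [-1.5, -9.4, 8.6], [-1.6, -10.2, 7.6], [-1.7, -10.9, 6.6], [-1.8, -11.5, 5.5], [-1.9, -11.9, 4.3], [-2.0, -12.3, 3.1], [-2.0, -12.5, 1.9], [-2.0, -12.6, 0.6], [-2.0, -12.6, -0.7], [-2.0, -12.5, -1.9], [-2.0, -12.3, -3.1], [-1.9, -11.9, -4.3], [-1.8, -11.4, -5.5], [-1.7, -10.8, -6.6], [-1.6, -10.1, -7.7], [-1.5, -9.4, -8.6], [-1.4, -8.5, -9.5], [-1.2, -7.5, -10.3], [-1.0, -6.5, -11.0], [-0.9, -5.4, -11.6], [-0.7, -4.2, -12.1], [-0.5, -3.0, -12.4], [-0.3, -1.8, -12.7]] [ 0.45660033 -0.16513236  0.06329458]
```

>>> {"api": "apply_moves", "payload": {"moves": [{"dx": 0.1,"dy": 0.6,"dz": 12.8,"rx": 0,"ry": 0,"rz": 0,"jaw": -1},{"dx": -0.1,"dy": -0.7,"dz": 12.8,"rx": 0,"ry": 0,"rz": 0,"jaw": -1},{"dx": -0.3,"dy": -1.9,"dz": 12.7,"rx": 0,"ry": 0,"rz": 0,"jaw": -1},{"dx": -0.5,"dy": -3.1,"dz": 12.4,"rx": 0,"ry": 0,"rz": 0,"jaw": -1},{"dx": -0.7,"dy": -4.3,"dz": 12.1,"rx": 0,"ry": 0,"rz": 0,"jaw": -1},{"dx": -0.9,"dy": -5.4,"dz": 11.6,"rx": 0,"ry": 0,"rz": 0,"jaw": -1},{"dx": -1.0,"dy": -6.5,"dz": 11.0,"rx": 0,"ry": 0,"rz": 0,"jaw": -1},{"dx": -1.2,"dy": -7.6,"dz": 10.3,"rx": 0,"ry": 0,"rz": 0,"jaw": -1}]}}

```text
t: 19.75
ee_pos: [0.4934, 0.0655, 0.1343]
ee_rot: [3.133, 0.001, 2.981]
ft_force: [3.5, 9.6, -4.9]
grip_width: 0.0096
```

>>> {"api": "apply_moves", "payload": {"moves": [{"dx": -1.4,"dy": -8.5,"dz": 9.5,"rx": 0,"ry": 0,"rz": 0,"jaw": -1},{"dx": -1.5,"dy": -9.4,"dz": 8.6,"rx": 0,"ry": 0,"rz": 0,"jaw": -1},{"dx": -1.6,"dy": -10.2,"dz": 7.6,"rx": 0,"ry": 0,"rz": 0,"jaw": -1},{"dx": -1.7,"dy": -10.9,"dz": 6.6,"rx": 0,"ry": 0,"rz": 0,"jaw": -1},{"dx": -1.8,"dy": -11.5,"dz": 5.5,"rx": 0,"ry": 0,"rz": 0,"jaw": -1},{"dx": -1.9,"dy": -11.9,"dz": 4.3,"rx": 0,"ry": 0,"rz": 0,"jaw": -1},{"dx": -2.0,"dy": -12.3,"dz": 3.1,"rx": 0,"ry": 0,"rz": 0,"jaw": -1},{"dx": -2.0,"dy": -12.5,"dz": 1.9,"rx": 0,"ry": 0,"rz": 0,"jaw": -1}]}}

```text
t: 20.42
ee_pos: [0.4796, -0.0216, 0.1848]
ee_rot: [3.132, 0.005, 2.982]
ft_force: [-4.8, 9.3, 20.2]
grip_width: 0.0095
```

>>> {"api": "apply_moves", "payload": {"moves": [{"dx": -2.0,"dy": -12.6,"dz": 1.6,"rx": 0,"ry": 0,"rz": 0,"jaw": -1},{"dx": -2.0,"dy": -12.6,"dz": -0.2,"rx": 0,"ry": 0,"rz": 0,"jaw": -1},{"dx": -2.0,"dy": -12.5,"dz": -1.9,"rx": 0,"ry": 0,"rz": 0,"jaw": -1},{"dx": -2.0,"dy": -12.3,"dz": -3.1,"rx": 0,"ry": 0,"rz": 0,"jaw": -1},{"dx": -1.9,"dy": -11.9,"dz": -4.3,"rx": 0,"ry": 0,"rz": 0,"jaw": -1},{"dx": -1.8,"dy": -11.4,"dz": -5.5,"rx": 0,"ry": 0,"rz": 0,"jaw": -1},{"dx": -1.7,"dy": -10.8,"dz": -6.6,"rx": 0,"ry": 0,"rz": 0,"jaw": -1},{"dx": -1.6,"dy": -10.1,"dz": -7.7,"rx": 0,"ry": 0,"rz": 0,"jaw": -1}]}}

```text
t: 21.08
ee_pos: [0.4639, -0.1194, 0.1531]
ee_rot: [3.139, 0.002, 2.98]
ft_force: [2.9, 3.5, -0.1]
grip_width: 0.0099
```

>>> {"api": "apply_moves", "payload": {"moves": [{"dx": -1.5,"dy": -9.4,"dz": -8.6,"rx": 0,"ry": 0,"rz": 0,"jaw": -1},{"dx": -1.4,"dy": -8.5,"dz": -9.5,"rx": 0,"ry": 0,"rz": 0,"jaw": -1},{"dx": -1.2,"dy": -7.5,"dz": -10.3,"rx": 0,"ry": 0,"rz": 0,"jaw": -1},{"dx": -1.0,"dy": -6.5,"dz": -11.0,"rx": 0,"ry": 0,"rz": 0,"jaw": -1},{"dx": -0.9,"dy": -5.4,"dz": -11.6,"rx": 0,"ry": 0,"rz": 0,"jaw": -1},{"dx": -0.7,"dy": -4.2,"dz": -12.1,"rx": 0,"ry": 0,"rz": 0,"jaw": -1},{"dx": 0,"dy": 0,"dz": 0,"rx": 0,"ry": 0,"rz": 0,"jaw": -1}]}}

```text
t: 21.67
ee_pos: [0.4567, -0.1618, 0.0869]
ee_rot: [3.141, -0.0, 2.979]
ft_force: [5.5, 2.5, -3.1]
grip_width: 0.0098
```

>>> {"api": "apply_moves", "payload": {"moves": [{"dx": -0.5,"dy": -3.0,"dz": -12,"rx": 0,"ry": 0,"rz": 0,"jaw": -1},{"dx": 0,"dy": -0.8,"dz": -10,"rx": 0,"ry": 0,"rz": 0,"jaw": -1},{"dx": 0,"dy": 0,"dz": -3,"rx": 0,"ry": 0,"rz": 0,"jaw": -1},{"dx": 0,"dy": 0,"dz": 0,"rx": 0,"ry": 0,"rz": 0,"jaw": -1},{"dx": 0,"dy": 0,"dz": 0,"rx": 0,"ry": 0,"rz": 0,"jaw": -1}]}}

```text
t: 22.08
ee_pos: [0.4565, -0.1651, 0.0647]
ee_rot: [-3.142, 0.001, 2.98]
ft_force: [1.4, 2.3, 10.1]
grip_width: 0.0096
```

>>> {"api": "apply_moves", "payload": {"moves": [{"dx": 0,"dy": 0,"dz": -1.5,"rx": 0,"ry": 0,"rz": 0,"jaw": -1},{"dx": 0,"dy": 0,"dz": 0,"rx": 0,"ry": 0,"rz": 0,"jaw": -1},{"dx": 0,"dy": 0,"dz": 0,"rx": 0,"ry": 0,"rz": 0,"jaw": -1}]}}

```text
t: 22.33
ee_pos: [0.4565, -0.1652, 0.0644]
ee_rot: [-3.141, 0.002, 2.98]
ft_force: [-2.0, 4.1, 19.7]
grip_width: 0.0098
```

>>> {"api": "apply_moves", "payload": {"moves": [{"dx": 0,"dy": 0,"dz": 1,"rx": 0,"ry": 0,"rz": 0,"jaw": 0},{"dx": 0,"dy": 0,"dz": 0,"rx": 0,"ry": 0,"rz": 0,"jaw": 0},{"dx": 0,"dy": 0,"dz": 0,"rx": 0,"ry": 0,"rz": 0,"jaw": 0},{"dx": 0,"dy": 0,"dz": 30,"rx": 0,"ry": 0,"rz": 0,"jaw": 0},{"dx": 0,"dy": 0,"dz": 38,"rx": 0,"ry": 0,"rz": 0,"jaw": 0},{"dx": 30,"dy": 0,"dz": 25,"rx": 0,"ry": 0,"rz": 0,"jaw": 0},{"dx": 40,"dy": 0,"dz": 10,"rx": 0,"ry": 0,"rz": 0,"jaw": 0},{"dx": 40,"dy": 0,"dz": 10,"rx": 0,"ry": 0,"rz": 0,"jaw": 0}]}}

```text
t: 23.0
ee_pos: [0.5659, -0.1655, 0.1777]
ee_rot: [-3.14, -0.001, 2.978]
ft_force: [0.9, -1.2, 0.6]
grip_width: 0.0428
```

>>> {"api": "apply_moves", "payload": {"moves": [{"dx": 40,"dy": 0,"dz": 10,"rx": 0,"ry": 0,"rz": 0,"jaw": 0},{"dx": 0,"dy": 0,"dz": 0,"rx": 0,"ry": 0,"rz": 0,"jaw": 0},{"dx": 0,"dy": 0,"dz": 0,"rx": 0,"ry": 0,"rz": 0,"jaw": 0},{"dx": 0,"dy": 0,"dz": 0,"rx": 0,"ry": 0,"rz": 0,"jaw": 0}]}}

```text
t: 23.33
ee_pos: [0.604, -0.1647, 0.1845]
ee_rot: [-3.141, -0.006, 2.979]
ft_force: [0.0, 0.8, -0.4]
grip_width: 0.0425
```

Run:
```python
from h import *
s,im,d,P=look("wrist",(("rod_a",.0765),),"w14.png"); print(s["t"],s["ee_pos"],s["ft_force"])
J=jl(cloud(P,d,np.ones(d.shape,bool)))
for x in (-.045,.045):
  print(x,[(round(y,2),float(np.median(J[m,2]).round(4))) for y in np.arange(-.14,-.01,.015) if (m:=(abs(J[:,0]-x)<.01)&(abs(J[:,1]-y)<.004)&(J[:,2]>.03)&(J[:,2]<.13)).any()])
m=(abs(J[:,0])<.02)&(abs(J[:,1]+.075)<.015)&(J[:,2]>.03); print("cover underside in window",m.sum(),np.percentile(J[m,2],[5,50,95]))
s2,im2,d2,P2=look("top",(("wood_block",0),),"t2.png")
a=cv2.imread("pics/top0.png")[225:300,440:540]; b=im2[225:300,440:540,::-1]; print("block diff",cv2.absdiff(a,np.ascontiguousarray(b)).mean())
```

```text
rod_a 0.97 [ 25. 281.] [ 0.4551 -0.1651  0.0765]
rod_a 0.94 [257.8 290.4] [ 0.6177 -0.1886  0.0765]
23.3333 [ 0.60399987 -0.16469668  0.18451431] [ 0.01121005  0.83414445 -0.39699756]
-0.045 [(np.float64(-0.14), 0.0824), (np.float64(-0.12), 0.0826), (np.float64(-0.11), 0.0826), (np.float64(-0.09), 0.0826), (np.float64(-0.08), 0.0826), (np.float64(-0.06), 0.0826), (np.float64(-0.05), 0.0825), (np.float64(-0.03), 0.0826), (np.float64(-0.02), 0.0826)]
0.045 [(np.float64(-0.14), 0.0823), (np.float64(-0.12), 0.0825), (np.float64(-0.11), 0.0825), (np.float64(-0.09), 0.0824), (np.float64(-0.08), 0.0824), (np.float64(-0.06), 0.0825), (np.float64(-0.05), 0.0824), (np.float64(-0.03), 0.0824), (np.float64(-0.02), 0.0824)]
cover underside in window 2208 [0.06840955 0.06952934 0.07067106]
wood_block 0.57 [258.2 485.2] [ 0.4909 -0.3282  0.    ]
block diff 57.76284444444445
```

View pics/w14.png

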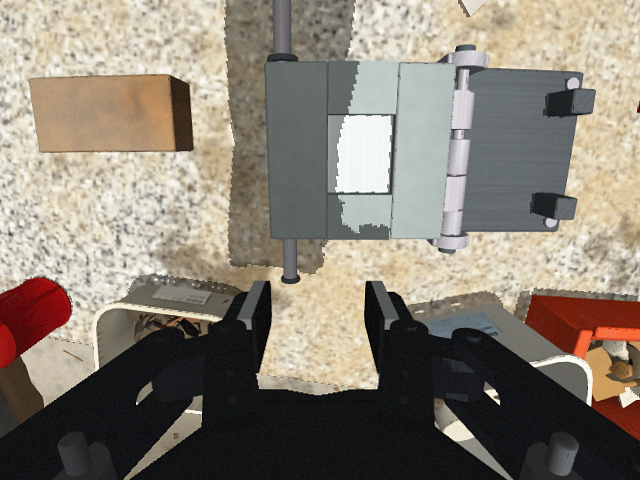

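The jig is shut and flat on the right (top at 82.5 mm). The cover's underside shows in the window at (155,362), at 69.5 mm as it should be. The wood block at (112,110) is undisturbed and the gripper is clear, so I'm handing in.

```bash
python3 -c "
from plant import job; print(job.sign_off())"
```

```text
the job is handed in; nothing more can be done
None
```

The cover now lies boss down inside the closed jig on the right-hand side. I handed the job in at about 23 s of the 72 s allowed; `job.sign_off()` gave no verdict.

**What I did**
- I gripped the silver cover by its boss and seated it on both dowels. The seated plate top read 69.6 mm (69.5 expected), and its centre was about 1 mm from the nest.
- I closed leaf B by its rod, and its top then read a flat 82.5 mm.
- I swung leaf A over by its rod with leaf B riding shut against it, pressed it down to the stop, let go and backed the arm off.

**Last checks**
- **Leaves:** the top of the closed jig is flat at 82.3–82.6 mm (82.5 expected).
- **Cover:** its underside shows in leaf A's window at 69.5 mm, which matches the shoulder lying on leaf B's nest. I did not measure its sideways position after the swing.
- **Forces:** readings peaked at about 20 N, once mid-swing and once in the final press.
- **Wooden block:** the network found it within about 3 pixels of where I judged it in the first top picture. A before-and-after image difference around it came out large (58 grey levels). I put that down to the arm and its shadow but did not confirm it. In the last wrist picture the block looks undisturbed.

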